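# Fetch the hammer from behind the spools in the bench caddy

### The arm

A 7-joint arm with a two-finger parallel gripper is mounted at the origin on a cart in front of the work surface, level with it; the furniture and walls round the work are solid. World frame = base frame: x ahead of the robot, y to its left, z up, the work surface at z = 0. Lengths are in m, angles in rad, forces in N, time in s.
With the tool pointing down it reaches from about 0.35 to 0.9 m from the base axis. Payload 8.1 kg.
Tool frame: the origin (TCP) lies at the very end of the fingers, on their centre line; the grasp point (between the pads) lies 19 mm behind it (grip_point_offset is the distance from the TCP to the grasp point, in m); z points along the fingers, y is the line along which they close (so a half turn about z gives the same grasp; the last joint's range is limited). The gripper opens to 85 mm and grips with 20 to 120 N. Pads are 22 mm wide; open, the fingers measure 114 mm over their backs; the gripper's body (76 mm by 85 mm) begins 54 mm behind the grasp point. The pads swing forward as they close: fully open they stand 13 mm farther back than shut.
Start: joints at [-1.389, 0.434, 0.025, 1.573, -0.012, 1.134, -0.075], TCP at [0.176, 0.6, 0.231] pointing down, gripper open.
Joint ranges: [-2.62, 2.62], [-0.44, 2.09], [-1.27, 1.32], [0.08, 2.57], [-1.32, 4.46], [0.12, 2], [-2.74, 2.74]. Speed limits (rad/s): [2.22, 2.22, 3.01, 3.01, 3.14, 3.14, 3.14].

### API

Orientations are given as a unit quaternion [w, x, y, z].
In Python, from station import state, grab_frame, camera_info, close_job, silhouettes, landmark_of, grip_point_offset gives the robot as it stands.
- The arm moves only by the tool apply_moves, never from a script. Its argument "plan" is a list of rows, each a list of 3 entries, a list of its own where there are three numbers: the shift along the tool's x, y, z in m, then the turn, a rotation vector about the tool's x, y, z in degrees, then the opening, from 0 (shut) to 1 (fully open). A call has 1 to 12 rows; each row shifts and turns the commanded pose from where the row before left it, along the tool's axes as they then stand; what a row does not reach is not made up. A row lasts 1/8 s, in which the tool goes at most 62.5 mm and 10.7 degrees, less where a joint would pass 70% of its speed; a pose out of reach is approached as far as the arm can. A call is refused whole if a number of a shift passes 0.0625 or a number of a turn 10.7, either way. A call with a gripper value outside its range is refused whole. The fingers move at their own pace and stop on an object; "grip_force" is the grip in N (left out, the last holds). Time passes only in rows, so rows that do not move let the fingers close. It gives the time, the measured TCP pose, the force, the opening and the grip force at its end, in the units of the state.
- state(): the state, without advancing time (a new reading comes with each control period).
- grab_frame(name): name is "scene" or "side" or "wrist"; returns (picture, depth): 480x640x3 uint8, blue, green, red; 480x640 float32, m along the optical axis (not along the pixel's ray), 0 where there is no reading.
- camera_info(name): a dict with "mtx" (3x3 intrinsics, pixels), "view" (4x4, takes a point from world to camera coordinates). Camera axes: x right, y down, z forward; pixel columns grow to the right and rows downward; lengths in m; the calibration is good to about 2 mm. A picture is of the moment at which its call begins: read the wrist's pose just before it. camera_info takes no time and is no camera call; for the wrist camera it gives the pose at the moment of the call.
- close_job(): hands the job in; it is judged then, once.
Trained networks look in the newest picture that a camera, given by its name, has taken for a name from the list of things; names that differ only in an ending like _2 or _b are one class to them, and where a whole thing is asked for, a point or a joint stands for the part that bears it (a point fixed in the world has none). Each returns a list of dicts, best first, with "confidence" (0 to 1); they miss things now and then, are a little off and sometimes report something else, mostly with a low value. They report only what shows in the picture. A call takes as long as a camera call. They do not tell look-alikes from the thing itself.
- silhouettes(camera, thing): "pixels" (480x640 bool, what is visible of it) and "rect" ([left, top, right, bottom] in pixels, round what is visible of it).
- landmark_of(camera, thing): "centre" ([column, row] in pixels: a listed point, or the origin of a listed thing).
The state is a dict: "time": time; "joint_positions": joint angles; "qvel": joint speeds; "tau": joint torques, N m; "tool_pos": TCP position; "eef_rot": TCP orientation; "contact_force": force on the tool from outside, world axes, zero at the start; "torque": the same for the moment, N m; "grip_width": finger opening in m; "gripper_force": force on a finger pad.
Only numpy, scipy, OpenCV 4.12 (cv2) and the standard library are available. Lean on these libraries where they do the work, as an engineer would, in place of code of your own. Each camera call takes 0.05 s, during which the arm holds its last target. There are 200 camera calls.

### The job

Fetch the hammer out of the wooden bench caddy for the next job: the two thread spools and the brush stand tight against its handle, so first move all three over into the steel tray, standing upright, before you touch the hammer. Then carry the head-heavy hammer level and lay it straight along the middle of the rubber mat, head at the far end and handle towards you, and only after that put each spool back in the very well it came from and the brush back in its recess. Leave the wax and the nail tin where they are.

Things in the scene. Friction and masses are not known exactly. Their poses are not given: they have to be found in the camera images.
- caddy: Fixed beech block 168 x 207 x 12 mm. Origin: centre of underside, on the bench; +x away from robot, +y left. Front: 3 round wells 60 mm wide, floor 5 mm up, at x -46, y +65, -1, -67 (spools in the first two, wax in the last). Rear: brush recess 59 x 97 mm, floor 5 mm up, at x +46, y +49. Two cheeks 32 mm high, to 50 mm wide, at x 0, y +93, -83 carry the hammer. Gaps by its handle 6-12.
- hammer: Shoemaker's hammer, 265 mm, 0.52 kg. Origin: mid-length, in its underside plane; +x to the head, +z up. Handle 20 wide, from 5 to 24 mm over the origin (29 wide near its free end x -132); head x +100 to +132, 54 to each side, 33 thick. Balance point x +45 mm. Starts along the caddy's y, head at +y, origin 10 mm over the bench, balance point at the caddy's y +49; handle top 34 mm up.
- hammer_head (a point): Centre of the hammer's head, 116 mm from the hammer's origin.
- tan_spool: Loose wooden spool of light tan thread, the bigger one: 53 mm diameter, 62 mm high, 0.07 kg, stands upright. Origin: centre of its underside, +z up.
- black_spool: Loose wooden spool of black thread, the smaller one: 45 mm diameter, 50 mm high, 0.05 kg, stands upright. Origin: centre of its underside, +z up.
- brush: Loose shoe brush standing on its bristles, 90 x 52 x 44 mm (own x, y, z), 0.11 kg; the wooden back is the upper 28 mm. Origin: centre of its underside, +z up; its long axis is its x and starts along the caddy's y.
- tray: Fixed shallow steel tray, 262 x 126 mm (x, y), floor 3 mm over the bench, rim 14.5 mm high and 5 mm thick. Origin: centre of its underside; long axis x, roughly away from the robot. It lies to the left or to the right of the caddy; the mat lies on the other side.
- mat: Fixed dark grey rubber mat, 306 x 150 x 4 mm. Origin: centre of its underside; long axis x, +x is its far end, away from the robot.
- wax: Bystander: loose lump of thread wax, 52 mm wide and 26 mm high, in the third well of the caddy. Origin: centre of its underside.
- nail_tin: Bystander: loose blue closed nail tin, 70 x 102 x 30 mm, in front of the caddy. Origin: centre of its underside.
There are look-alikes about, which are no part of the job. Leave any green or red look-alike of the black_spool alone.

How it is judged:
By the outcome, as a careful person would: the job done as asked, in the order asked, and still so for the second after the job is handed in, with the robot touching nothing.
It also fails if it takes over 141 s, if anything falls off the work surface, if the arm or the gripper's body presses on something with over 40 N, if the wrist force passes 120 N, or if a joint passes its speed limit or range.

## Working session

There is one attempt and no reset: what is moved stays moved. The work goes in short steps, Python scripts to look and compute and a tool call to move; the robot and the scene stay as the last step left them, time stands still between calls to the robot, and variables do not carry over. Pictures are saved under pics/ and viewed, at most 14 in all, crops included, and the job is handed in when it is done.

Besides the shell and the picture viewer there is one more tool, called after "Call:" as a command line: name --argument value ..., lists and objects as JSON in quotes. apply_moves: Moves the arm, as the interface text tells. Its arguments: {"type":"object","properties":{"plan":{"type":"array","items":{"type":"array"}},"grip_force":{"type":"number"}},"required":["plan"]}

```bash
ls; mkdir -p pics; cat > h.py <<'E'
import numpy as np, cv2
from station import *
def cloud(name):
    ci=camera_info(name); img,d=grab_frame(name)
    K=np.array(ci["mtx"]);V=np.linalg.inv(np.array(ci["view"]))
    v,u=np.mgrid[:480,:640]
    P=np.stack([(u-K[0,2])/K[0,0]*d,(v-K[1,2])/K[1,1]*d,d,np.ones_like(d)],-1)@V.T
    P=P[...,:3]; P[d==0]=np.nan
    return img,P,ci
E
python3 - <<'E'
from h import *
s=state(); print({k:np.round(v,3).tolist() for k,v in s.items()}, grip_point_offset)
for n in ["scene","side","wrist"]:
    img,P,ci=cloud(n); cv2.imwrite(f"pics/{n}0.png",img); np.save(f"/tmp/{n}.npy",P)
    print(n,np.round(np.linalg.inv(np.array(ci["view"])),2).tolist())
    if n=="wrist":continue
    for t in ["caddy","hammer","tan_spool","black_spool","brush","tray","mat","wax","nail_tin"]:
        for r in silhouettes(n,t)[:4]:
            m=r["pixels"]; q=P[m]; q=q[~np.isnan(q[:,0])]
            print(n,t,round(r["confidence"],2),np.array(r["rect"]).astype(int).tolist(),np.round(np.median(q,0),3).tolist() if len(q) else None, m.sum())
E
```

```text
pics
{'time': 0.0, 'joint_positions': [-1.389, 0.435, 0.025, 1.574, -0.012, 1.134, -0.075], 'qvel': [-0.001, 0.001, -0.001, 0.001, -0.0, -0.0, -0.0], 'tau': [-0.002, -67.046, 1.024, -31.623, 0.016, 0.012, -0.0], 'tool_pos': [0.175, 0.599, 0.23], 'eef_rot': [-0.0, 0.142, 0.99, -0.001], 'contact_force': [0.621, 0.427, -0.212], 'torque': [0.001, -0.039, -0.014], 'gripper_force': 0.0, 'grip_width': 0.085} 0.0187
scene [[0.64, -0.51, 0.57, -0.12], [-0.77, -0.44, 0.47, -0.54], [0.01, -0.74, -0.67, 0.78], [0.0, 0.0, 0.0, 1.0]]
scene caddy 0.66 [270, 190, 393, 268] [0.547, -0.044, 0.012] 2371
scene hammer 0.88 [271, 175, 382, 254] [0.57, -0.024, 0.033] 1612
scene tan_spool 0.62 [305, 199, 336, 240] [0.524, -0.007, 0.052] 932
scene black_spool 0.96 [283, 195, 306, 224] [0.533, 0.059, 0.045] 575
scene black_spool 0.76 [237, 221, 263, 257] [0.411, 0.067, 0.04] 664
scene black_spool 0.58 [217, 196, 241, 229] [0.437, 0.156, 0.038] 600
scene brush 0.7 [310, 174, 355, 209] [0.619, 0.029, 0.048] 1050
scene tray 0.8 [372, 268, 510, 411] [0.465, -0.331, 0.004] 10259
scene mat 0.57 [114, 148, 264, 240]
[... 666 characters left out ...]
63
side black_spool 0.66 [280, 208, 297, 235] [0.444, 0.152, 0.035] 295
side black_spool 0.55 [271, 222, 290, 251] [0.416, 0.061, 0.029] 472
side black_spool 0.15 [323, 225, 347, 259] [0.528, -0.014, 0.046] 657
side brush 0.82 [360, 221, 384, 257] [0.624, 0.001, 0.044] 690
side brush 0.34 [321, 253, 346, 278] [0.522, -0.079, 0.023] 361
side tray 0.78 [246, 316, 427, 404] [0.471, -0.333, 0.002] 10285
side wax 0.72 [321, 256, 343, 279] [0.521, -0.08, 0.022] 335
side wax 0.5 [242, 260, 282, 302] [0.377, -0.121, 0.026] 1330
side nail_tin 0.9 [245, 260, 285, 302] [0.377, -0.122, 0.026] 1310
wrist [[0.28, 0.91, 0.3, 0.1], [0.96, -0.27, -0.09, 0.62], [-0.0, 0.31, -0.95, 0.37], [0.0, 0.0, 0.0, 1.0]]
```

```bash
python3 - <<'E'
from h import *
a=cv2.imread("pics/scene0.png")[130:420,100:520]
cv2.imwrite("pics/s1.png",cv2.resize(a,None,fx=1.9,fy=1.9,interpolation=2)) 
P=np.load("/tmp/scene.npy")
import json
Q=np.load("/tmp/side.npy")
def ell(P,rect,z0,z1):
    l,t,r,b=rect; q=P[t:b,l:r].reshape(-1,3); q=q[(q[:,2]>z0)&(q[:,2]<z1)]
    rr=cv2.minAreaRect((q[:,:2]*1000).astype(np.float32)); return len(q),[np.round(x,1).tolist() for x in rr]
print("tray side",ell(Q,[240,310,430,410],.008,.02),"tray scene",ell(P,[370,262,515,415],.008,.02))
print("mat scene",ell(P,[114,148,264,240],.002,.006))
print("brush",ell(P,[308,172,357,212],.039,.06),ell(Q,[358,219,387,258],.039,.06))
print("tan",ell(P,[303,197,338,242],.056,.07),ell(Q,[319,224,348,258],.056,.07))
print("black",ell(P,[281,193,308,226],.044,.06))
print("wax",ell(P,[327,232,353,256],.022,.03))
print("tin",ell(P,[264,267,337,327],.026,.035),ell(Q,[242,258,287,304],.026,.035))
print("handle",ell(P,[300,175,393,260],.030,.037),ell(Q,[338,219,368,284],.030,.037))
print("caddytop",ell(P,[265,170,395,270],.010,.014))
E
```

```text
tray side (1639, [[476.7, -330.2], [267.1, 134.0], 5.1]) tray scene (1478, [[479.0, -328.9], [270.3, 131.3], 4.9])
mat scene (5764, [[449.3, 324.1], [327.9, 377.2], 41.0])
brush (766, [[630.2, 38.9], [92.3, 54.9], 81.8]) (438, [[628.5, 38.7], [92.1, 51.6], 81.7])
tan (434, [[532.7, 13.7], [53.6, 75.7], 5.0]) (254, [[532.2, -0.5], [51.7, 50.2], 81.8])
black (286, [[527.0, 53.3], [78.0, 43.2], 42.5])
wax (238, [[529.0, -61.4], [54.4, 45.0], 37.4])
tin (1698, [[377.9, -96.2], [72.5, 103.9], 11.1]) (753, [[376.1, -97.6], [69.3, 103.9], 11.4])
handle (1191, [[582.6, 4.8], [259.7, 127.0], 58.4]) (601, [[574.9, -3.6], [260.8, 63.1], 77.1])
caddytop (1565, [[589.7, 4.7], [227.6, 188.9], 82.9])
```

View pics/s1.png

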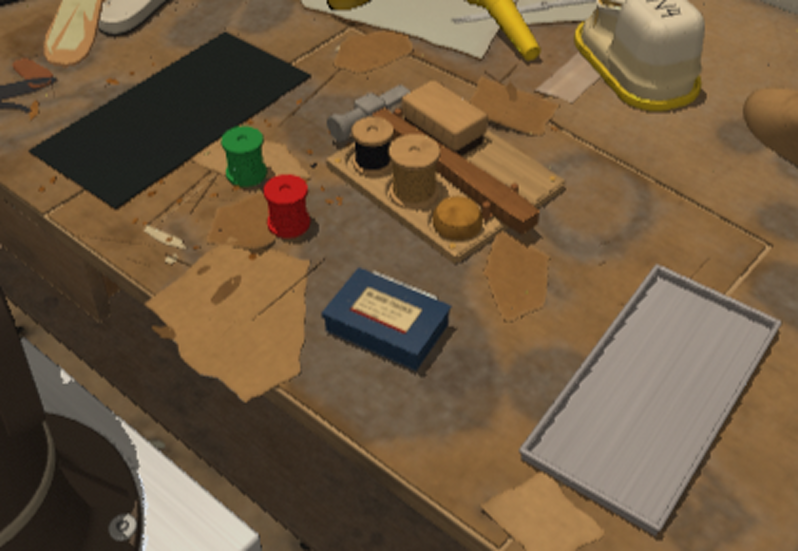

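The picture shows these candidates (original pixels):
- **Black spool:** black thread at (295,210), in the first well. Its look-alikes are green at (228,212) and red at (250,240), both standing free, so they stay.
- **Tan spool:** (320,219), in the second well.
- **Wax:** (340,244).
- **Brush:** (333,191).
- **Tray and mat:** the tray is on the right at (440,340), the mat on the left at (190,195).

Next I move over the caddy for a close look.

```bash
cat >> h.py <<'E'
from scipy.spatial.transform import Rotation as Ro
def pose():
    s=state(); q=s["eef_rot"]; R=Ro.from_quat([q[1],q[2],q[3],q[0]]).as_matrix()
    return s,np.array(s["tool_pos"]),R
def go(x,y,z,yaw=None,n=8,p0=None,a0=None):
    """n identical rows to reach (x,y,z), tool-y at angle yaw (deg, mod 180)"""
    s,p,R=pose(); a=np.degrees(np.arctan2(R[1,1],R[0,1]))
    if p0 is not None: p=np.array(p0);a=a0
    yw=a if yaw is None else yaw
    D=(yw-a+180)%360-180; dl=D/n
    d=np.array([x,y,z])-p; M=np.zeros((2,2))
    for k in range(n):
        t=np.radians(a+k*dl); M+=np.array([[-np.sin(t),np.cos(t)],[np.cos(t),np.sin(t)]])
    v=np.linalg.solve(M,d[:2])
    print(f"n={n} shift [{v[0]:.4f},{v[1]:.4f},{-d[2]/n:.4f}] turn z {-dl:.2f} (from yaw {a:.1f}, total {D:.1f})")
def st():
    s,p,R=pose(); print("t",round(s["time"],2),"p",np.round(p,4),"yaw",round(np.degrees(np.arctan2(R[1,1],R[0,1])),2),"tilt",np.round(R[:2,2],3),"w",round(s["grip_width"],4),"gf",round(s["gripper_force"],1),"F",np.round(s["contact_force"],1),"j",np.round(s["joint_positions"],2))
E
python3 - <<'E'
from h import *
a=cv2.imread("pics/scene0.png"); P=np.load("/tmp/scene.npy")
m=((a.max(2)<45)&(np.abs(P[...,2]-.004)<.006)).astype(np.uint8); m[:, 275:]=0
n,l,s,c=cv2.connectedComponentsWithStats(m); i=1+np.argmax(s[1:,4]); q=P[l==i]; print(s[i],cv2.minAreaRect((q[:,:2]*1000).astype(np.float32)))
go(.50,-.01,.33,-8.2,12); st()
E
```

```text
[ 116  147  147   93 5734] ((464.9962463378906, 307.03582763671875), (307.51788330078125, 154.31607055664062), 1.658677339553833)
n=12 shift [-0.0621,-0.0089,-0.0082] turn z 6.82 (from yaw 73.7, total -81.9)
t 1.05 p [0.1756 0.5998 0.2313] yaw 73.68 tilt [0. 0.] w 0.0855 gf 0.0 F [-0.7  0.4  0.2] j [-1.39  0.43  0.03  1.57 -0.01  1.13 -0.08]
```

Call:
apply_moves --plan '[[[-0.062, -0.009, -0.008], [0, 0, 6.8], 1], [[-0.062, -0.009, -0.008], [0, 0, 6.8], 1], [[-0.062, -0.009, -0.008], [0, 0, 6.8], 1], [[-0.062, -0.009, -0.008], [0, 0, 6.8], 1], [[-0.062, -0.009, -0.008], [0, 0, 6.8], 1], [[-0.062, -0.009, -0.008], [0, 0, 6.8], 1], [[-0.062, -0.009, -0.008], [0, 0, 6.8], 1], [[-0.062, -0.009, -0.008], [0, 0, 6.8], 1], [[-0.062, -0.009, -0.008], [0, 0, 6.8], 1], [[-0.062, -0.009, -0.008], [0, 0, 6.8], 1], [[-0.062, -0.009, -0.008], [0, 0, 6.8], 1], [[-0.062, -0.009, -0.008], [0, 0, 6.8], 1]]'

```text
time: 2.55
tool_pos: [0.4964, -0.0053, 0.3267]
eef_rot: [0.0, 0.756, 0.655, 0.0]
contact_force: [0.4, 0.0, 0.0]
grip_width: 0.0854
gripper_force: 0.0
```

```bash
cat >> h.py <<'E'
def fit(P,mask,z0,z1):
    q=P[mask]; q=q[(q[:,2]>z0)&(q[:,2]<z1)]
    if len(q)<20: return None
    xy=(q[:,:2]*1000).astype(np.float32); r=cv2.minAreaRect(xy); c=cv2.minEnclosingCircle(xy)
    return len(q),"rect",[np.round(x,1).tolist() for x in r],"circ",np.round(c[0],1).tolist(),round(c[1],1)
E
python3 - <<'E'
from h import *
st()
img,P,ci=cloud("wrist"); cv2.imwrite("pics/w1.png",img); np.save("/tmp/w1.npy",P)
for t,z0,z1 in [("tan_spool",.062,.072),("black_spool",.05,.06),("brush",.044,.054),("wax",.022,.04),("hammer",.028,.05),("nail_tin",.026,.036)]:
    for r in silhouettes("wrist",t)[:2]:
        print(t,round(r["confidence"],2),np.array(r["rect"]).astype(int).tolist(),np.nanpercentile(P[r["pixels"]][:,2],[10,50,90]).round(3),fit(P,r["pixels"],z0,z1))
E
```

```text
t 2.55 p [ 0.4964 -0.0053  0.3267] yaw -8.17 tilt [0.001 0.   ] w 0.0854 gf 0.0 F [0.4 0.  0. ] j [-0.6   0.15  0.59  1.76 -0.09  1.26 -0.13]
tan_spool 0.93 [319, 149, 372, 203] [0.063 0.066 0.067] (1917, 'rect', [[533.3, 4.2], [51.6, 52.7], 0.4], 'circ', [532.9, 4.0], 26.6)
black_spool 0.98 [326, 90, 369, 137] [0.053 0.054 0.056] (1500, 'rect', [[540.5, 69.4], [43.9, 44.0], 83.3], 'circ', [540.9, 69.4], 22.6)
black_spool 0.83 [207, 103, 255, 148] [0.015 0.049 0.051] (389, 'rect', [[417.6, 77.4], [41.8, 42.3], 81.7], 'circ', [417.4, 77.8], 21.9)
brush 0.85 [404, 83, 465, 171] [0.045 0.048 0.049] (4151, 'rect', [[630.2, 42.4], [89.8, 52.2], 83.1], 'circ', [630.3, 42.5], 50.1)
brush 0.4 [336, 43, 444, 272] [0.029 0.032 0.038] None
wax 0.78 [324, 206, 366, 245] [0.018 0.027 0.03 ] (1093, 'rect', [[524.8, -60.9], [46.8, 45.4], 19.4], 'circ', [524.9, -60.9], 24.1)
wax 0.74 [404, 82, 462, 170] [0.046 0.048 0.05 ] (250, 'rect', [[604.8, 46.3], [84.9, 1.2], 82.5], 'circ', [605.4, 46.3], 42.5)
hammer 0.81 [337, 46, 441, 273] [0.029 0.033 0.038] (6331, 'rect', [[574.5, 2.8], [260.6, 107.8], 80.9], 'circ', [572.3, 7.2], 135.7)
nail_tin 0.92 [191, 225, 271, 307] [0.026 0.028 0.029] (3930, 'rect', [[376.8, -94.3], [70.2, 102.1], 10.9], 'circ', [375.6, -94.2], 59.6)
```

View pics/w1.png

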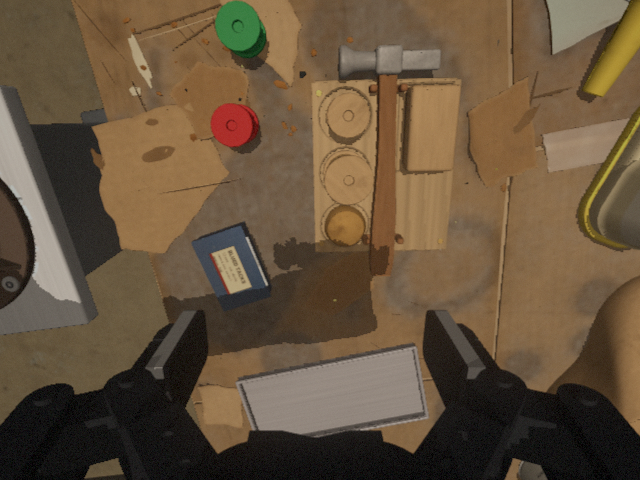

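The wrist view confirms the choice. The black spool is at (347,114), tan at (346,176), brush at (432,128) and wax at (345,225). The handle runs along column 386 with the head at the top. Green (240,28) and red (235,125) are clearly apart from the caddy. I pick tan first.

Call:
apply_moves --plan '[[[0.0027, 0.0069, 0.041], [0, 0, 0], 0.8], [[0.0027, 0.0069, 0.041], [0, 0, 0], 0.8], [[0.0027, 0.0069, 0.041], [0, 0, 0], 0.8], [[0.0027, 0.0069, 0.041], [0, 0, 0], 0.8], [[0.0027, 0.0069, 0.041], [0, 0, 0], 0.8], [[0, 0, 0.041], [0, 0, 0], 0.8], [[0, 0, 0.021], [0, 0, 0], 0.8], [[0, 0, 0.02], [0, 0, 0], 0.8], [[0, 0, 0], [0, 0, 0], 0.5], [[0, 0, 0], [0, 0, 0], 0.5], [[0, 0, 0], [0, 0, 0], 0.5]]' --grip_force 40

```text
time: 4.28
tool_pos: [0.5331, 0.0058, 0.04]
eef_rot: [0.0, 0.754, 0.657, 0.001]
contact_force: [-0.2, -0.1, -0.7]
grip_width: 0.0514
gripper_force: 41.8
```

```bash
python3 - <<'E'
from h import *
st()
E
```

```text
t 4.28 p [0.5331 0.0058 0.04  ] yaw -7.89 tilt [0.001 0.   ] w 0.0514 gf 41.8 F [-0.2 -0.1 -0.7] j [-0.42  0.56  0.44  2.02 -0.38  0.64  0.13]
```

Call:
apply_moves --plan '[[[0, 0, -0.03], [0, 0, 0], 0.5], [[0, 0, -0.045], [0, 0, 0], 0.5], [[0, 0, -0.015], [0, 0, 0], 0.5]]'

```text
time: 4.65
tool_pos: [0.534, 0.0055, 0.1322]
eef_rot: [0.001, 0.754, 0.657, 0.002]
contact_force: [-0.3, 0.2, -1.7]
grip_width: 0.0518
gripper_force: 42.2
```

```bash
python3 - <<'E'
from h import *
st(); go(.473,-.330,.125,-7.9,8); go(.473,-.330,.0385,-7.9,3,[.473,-.330,.125],-7.9)
E
```

```text
t 4.65 p [0.534  0.0055 0.1322] yaw -7.92 tilt [0.004 0.001] w 0.0518 gf 42.2 F [-0.3  0.2 -1.7] j [-0.5   0.42  0.53  1.95 -0.28  0.84  0.04]
n=8 shift [-0.0426,-0.0018,0.0009] turn z -0.00 (from yaw -7.9, total 0.0)
n=3 shift [0.0000,0.0000,0.0288] turn z -0.00 (from yaw -7.9, total 0.0)
```

Call:
apply_moves --plan '[[[-0.0426, -0.0018, 0], [0, 0, 0], 0.5], [[-0.0426, -0.0018, 0], [0, 0, 0], 0.5], [[-0.0426, -0.0018, 0], [0, 0, 0], 0.5], [[-0.0426, -0.0018, 0], [0, 0, 0], 0.5], [[-0.0426, -0.0018, 0], [0, 0, 0], 0.5], [[-0.0426, -0.0018, 0], [0, 0, 0], 0.5], [[-0.0426, -0.0018, 0], [0, 0, 0], 0.5], [[-0.0426, -0.0018, 0], [0, 0, 0], 0.5], [[0, 0, 0.035], [0, 0, 0], 0.5], [[0, 0, 0.035], [0, 0, 0], 0.5], [[0, 0, 0.012], [0, 0, 0], 0.5], [[0, 0, 0], [0, 0, 0], 0.5]]'

```text
time: 6.15
tool_pos: [0.471, -0.3299, 0.047]
eef_rot: [-0.001, 0.754, 0.657, -0.0]
contact_force: [-0.2, -0.3, -1.0]
grip_width: 0.0515
gripper_force: 42.2
```

```bash
python3 - <<'E'
from h import *
st()
E
```

```text
t 6.15 p [ 0.471  -0.3299  0.047 ] yaw -7.92 tilt [-0.001  0.001] w 0.0515 gf 42.2 F [-0.2 -0.3 -1. ] j [ 0.19  0.61  0.47  1.91 -0.4   0.72  0.76]
```

Call:
apply_moves --plan '[[[0, 0, 0.004], [0, 0, 0], 0.5], [[0, 0, 0.004], [0, 0, 0], 0.5], [[0, 0, 0], [0, 0, 0], 0.5], [[0, 0, 0], [0, 0, 0], 0.8], [[0, 0, 0], [0, 0, 0], 0.8], [[0, 0, -0.02], [0, 0, 0], 0.8], [[0, 0, -0.06], [0, 0, 0], 0.8], [[0, 0, -0.02], [0, 0, 0], 0.63]]'

```text
time: 7.15
tool_pos: [0.4724, -0.3314, 0.1426]
eef_rot: [0.002, 0.754, 0.656, 0.001]
contact_force: [-0.5, -0.5, -1.2]
grip_width: 0.0542
gripper_force: 0.0
```

```bash
python3 - <<'E'
from h import *
st(); go(.541,.0697,.13,-63,9); go(.541,.0697,.13,-63,10)
E
```

```text
t 7.15 p [ 0.4724 -0.3314  0.1426] yaw -7.95 tilt [ 0.004 -0.002] w 0.0542 gf 0.0 F [-0.5 -0.5 -1.2] j [ 0.13  0.48  0.55  1.84 -0.32  0.91  0.69]
n=9 shift [0.0433,-0.0181,0.0014] turn z 6.12 (from yaw -8.0, total -55.0)
n=10 shift [0.0389,-0.0165,0.0013] turn z 5.50 (from yaw -8.0, total -55.0)
```

Call:
apply_moves --plan '[[[0.039, -0.0165, 0], [0, 0, 5.5], 0.63], [[0.039, -0.0165, 0], [0, 0, 5.5], 0.63], [[0.039, -0.0165, 0], [0, 0, 5.5], 0.63], [[0.039, -0.0165, 0], [0, 0, 5.5], 0.63], [[0.039, -0.0165, 0], [0, 0, 5.5], 0.63], [[0.039, -0.0165, 0], [0, 0, 5.5], 0.63], [[0.039, -0.0165, 0], [0, 0, 5.5], 0.63], [[0.039, -0.0165, 0], [0, 0, 5.5], 0.63], [[0.039, -0.0165, 0], [0, 0, 5.5], 0.63], [[0.039, -0.0165, 0], [0, 0, 5.5], 0.63], [[0, 0, 0], [0, 0, 0], 0.63], [[0, 0, 0], [0, 0, 0], 0.63]]'

```text
time: 8.65
tool_pos: [0.5399, 0.071, 0.1392]
eef_rot: [0.0, 0.972, 0.234, -0.0]
contact_force: [-0.4, 0.4, 0.9]
grip_width: 0.0537
gripper_force: 0.0
```

```bash
python3 - <<'E'
from h import *
st(); go(.541,.0697,.03,-63,5)
img,P,ci=cloud("wrist"); cv2.imwrite("pics/w2.png",img)
for t,z0,z1 in [("black_spool",.05,.06),("brush",.044,.054)]:
    for r in silhouettes("wrist",t)[:2]:
        print(t,round(r["confidence"],2),np.array(r["rect"]).astype(int).tolist(),fit(P,r["pixels"],z0,z1))
img,P,ci=cloud("side"); m=silhouettes("side","tan_spool")
for r in m[:2]: print(r["confidence"],r["rect"],fit(P,r["pixels"],.055,.07))
E
```

```text
t 8.65 p [0.5399 0.071  0.1392] yaw -62.89 tilt [-0.    -0.001] w 0.0537 gf 0.0 F [-0.4  0.4  0.9] j [-0.79  0.49  0.79  1.93 -0.44  0.9  -0.88]
n=5 shift [0.0001,0.0003,0.0218] turn z 0.02 (from yaw -62.9, total -0.1)
black_spool 0.96 [285, 195, 357, 278] (3712, 'rect', [[541.7, 69.6], [44.9, 44.5], 72.7], 'circ', [541.3, 69.8], 22.8)
black_spool 0.88 [92, 247, 178, 331] (653, 'rect', [[444.0, 168.0], [42.5, 43.0], 87.6], 'circ', [444.1, 168.4], 22.1)
brush 0.91 [346, 51, 510, 205] (13134, 'rect', [[631.0, 42.5], [90.0, 52.0], 82.6], 'circ', [630.6, 42.6], 50.2)
0.9 [313.5, 317.6, 347.7, 367.8] (668, 'rect', [[470.0, -335.9], [52.1, 51.5], 82.8], 'circ', [468.7, -335.6], 27.5)
```

Call:
apply_moves --plan '[[[0.0005, 0.001, 0.03], [0, 0, 0], 0.63], [[0.0005, 0.001, 0.03], [0, 0, 0], 0.63], [[0, 0, 0.025], [0, 0, 0], 0.63], [[0, 0, 0.014], [0, 0, 0], 0.63], [[0, 0, 0.01], [0, 0, 0], 0.63], [[0, 0, 0], [0, 0, 0], 0.63], [[0, 0, 0], [0, 0, 0], 0.4], [[0, 0, 0], [0, 0, 0], 0.4], [[0, 0, 0], [0, 0, 0], 0.4]]'

```text
time: 10.02
tool_pos: [0.5426, 0.0703, 0.031]
eef_rot: [-0.0, 0.972, 0.234, 0.001]
contact_force: [-0.8, -0.7, 6.5]
grip_width: 0.0437
gripper_force: 41.3
```

```bash
python3 - <<'E'
from h import *
st();
s,p,R=pose(); go(.398,-.3365,.13,-7.9,10,[p[0],p[1],.13],-62.9)
E
```

```text
t 10.03 p [0.5426 0.0703 0.031 ] yaw -62.92 tilt [0.001 0.   ] w 0.0437 gf 41.3 F [-0.8 -0.7  6.5] j [-0.67  0.64  0.65  2.   -0.6   0.69 -0.75]
n=10 shift [-0.0425,0.0143,-0.0000] turn z -5.50 (from yaw -62.9, total 55.0)
```

Call:
apply_moves --plan '[[[0, 0, -0.03], [0, 0, 0], 0.4], [[0, 0, -0.045], [0, 0, 0], 0.4], [[0, 0, -0.025], [0, 0, 0], 0.4], [[-0.0425, 0.0143, 0], [0, 0, -5.5], 0.4], [[-0.0425, 0.0143, 0], [0, 0, -5.5], 0.4], [[-0.0425, 0.0143, 0], [0, 0, -5.5], 0.4], [[-0.0425, 0.0143, 0], [0, 0, -5.5], 0.4], [[-0.0425, 0.0143, 0], [0, 0, -5.5], 0.4], [[-0.0425, 0.0143, 0], [0, 0, -5.5], 0.4], [[-0.0425, 0.0143, 0], [0, 0, -5.5], 0.4], [[-0.0425, 0.0143, 0], [0, 0, -5.5], 0.4], [[-0.0425, 0.0143, 0], [0, 0, -5.5], 0.4]]'

```text
time: 11.52
tool_pos: [0.393, -0.293, 0.1306]
eef_rot: [0.0, 0.784, 0.621, 0.0]
contact_force: [0.1, -0.5, -0.8]
grip_width: 0.0434
gripper_force: 41.0
```

Call:
apply_moves --plan '[[[-0.0425, 0.0143, 0], [0, 0, -5.5], 0.4], [[0, 0, 0.03], [0, 0, 0], 0.4], [[0, 0, 0.04], [0, 0, 0], 0.4], [[0, 0, 0.022], [0, 0, 0], 0.4], [[0, 0, 0], [0, 0, 0], 0.4], [[0, 0, 0], [0, 0, 0], 0.4]]'

```text
time: 12.28
tool_pos: [0.3978, -0.3368, 0.0392]
eef_rot: [0.001, 0.754, 0.657, 0.0]
contact_force: [-0.3, 0.1, 0.8]
grip_width: 0.0434
gripper_force: 41.0
```

```bash
python3 - <<'E'
from h import *
st(); 
E
```

```text
t 12.28 p [ 0.3978 -0.3368  0.0392] yaw -7.93 tilt [ 0.001 -0.001] w 0.0434 gf 41.0 F [-0.3  0.1  0.8] j [ 0.25  0.56  0.49  2.05 -0.43  0.63  0.89]
```

Call:
apply_moves --plan '[[[0, 0, 0.005], [0, 0, 0], 0.4], [[0, 0, 0.0045], [0, 0, 0], 0.4], [[0, 0, 0], [0, 0, 0], 0.4], [[0, 0, 0], [0, 0, 0], 0.57], [[0, 0, 0], [0, 0, 0], 0.57], [[0, 0, 0], [0, 0, 0], 0.57], [[0, 0, -0.02], [0, 0, 0], 0.57], [[0, 0, -0.05], [0, 0, 0], 0.57], [[0, 0, -0.02], [0, 0, 0], 0.73], [[0, 0, 0], [0, 0, 0], 0.73]]'

```text
time: 13.52
tool_pos: [0.3983, -0.3369, 0.1202]
eef_rot: [0.001, 0.754, 0.657, 0.001]
contact_force: [0.9, -0.3, -1.3]
grip_width: 0.0625
gripper_force: 0.0
```

```bash
python3 - <<'E'
from h import *
st(); go(.6308,.0423,.12,-7.6,11)
img,P,ci=cloud("side"); cv2.imwrite("pics/sd1.png",cv2.resize(img[180:440,200:460],None,fx=2.2,fy=2.2))
for t in("tan_spool","black_spool"):
  for r in silhouettes("side",t)[:3]: print(t,r["confidence"],r["rect"],fit(P,r["pixels"],.045,.07))
E
```

```text
t 13.53 p [ 0.3983 -0.3369  0.1202] yaw -7.91 tilt [ 0.003 -0.001] w 0.0625 gf 0.0 F [ 0.9 -0.3 -1.3] j [ 0.17  0.43  0.58  1.99 -0.33  0.8   0.8 ]
n=11 shift [0.0370,0.0163,0.0000] turn z -0.03 (from yaw -7.9, total 0.3)
tan_spool 0.9 [312.1, 317.4, 346.8, 370.8] (826, 'rect', [[469.5, -336.0], [51.8, 52.3], 76.2], 'circ', [469.2, -334.7], 27.9)
tan_spool 0.58 [317.4, 228.7, 398.7, 281.2] None
black_spool 0.88 [267.0, 330.1, 300.0, 381.0] (516, 'rect', [[396.5, -339.5], [45.2, 43.5], 75.9], 'circ', [395.7, -339.1], 23.6)
```

View pics/sd1.png

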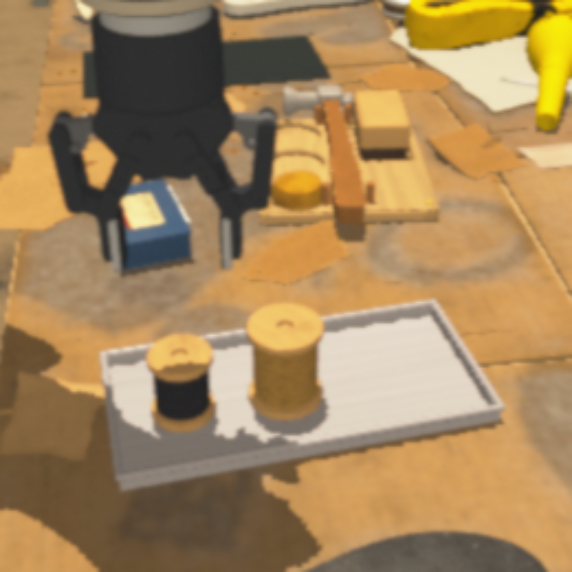

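Both spools stand upright in the tray: black at crop (180,380), tan at (285,360). Next is the brush.

Call:
apply_moves --plan '[[[0.037, 0.0163, 0], [0, 0, 0], 0.73], [[0.037, 0.0163, 0], [0, 0, 0], 0.73], [[0.037, 0.0163, 0], [0, 0, 0], 0.73], [[0.037, 0.0163, 0], [0, 0, 0], 0.73], [[0.037, 0.0163, 0], [0, 0, 0], 0.73], [[0.037, 0.0163, 0], [0, 0, 0], 0.73], [[0.037, 0.0163, 0], [0, 0, 0], 0.73], [[0.037, 0.0163, 0], [0, 0, 0], 0.73], [[0.037, 0.0163, 0], [0, 0, 0], 0.73], [[0.037, 0.0163, 0], [0, 0, 0], 0.73], [[0.037, 0.0163, 0], [0, 0, 0], 0.73], [[0, 0, 0], [0, 0, 0], 0.73]]'

```text
time: 15.18
tool_pos: [0.6316, 0.0463, 0.1168]
eef_rot: [-0.001, 0.752, 0.659, -0.0]
contact_force: [-0.6, -1.1, 0.3]
grip_width: 0.0622
gripper_force: 0.0
```

```bash
python3 - <<'E'
from h import *
st(); go(.6308,.0423,.034,-7.6,1)
E
```

```text
t 15.18 p [0.6316 0.0463 0.1168] yaw -7.61 tilt [-0.002  0.001] w 0.0622 gf 0.0 F [-0.6 -1.1  0.3] j [-0.51  0.6   0.54  1.71 -0.37  0.94  0.05]
n=1 shift [-0.0041,-0.0003,0.0828] turn z -0.01 (from yaw -7.6, total 0.0)
```

Call:
apply_moves --plan '[[[-0.003, 0, 0.03], [0, 0, 0], 0.73], [[0, 0, 0.03], [0, 0, 0], 0.73], [[0, 0, 0.015], [0, 0, 0], 0.73], [[0, 0, 0.008], [0, 0, 0], 0.73], [[0, 0, 0], [0, 0, 0], 0.73]]'

```text
time: 15.8
tool_pos: [0.6307, 0.0387, 0.0357]
eef_rot: [-0.0, 0.754, 0.656, -0.0]
contact_force: [0.5, -0.7, 0.1]
grip_width: 0.0626
gripper_force: 0.0
```

```bash
python3 - <<'E'
from h import *
st(); go(.6308,.0423,.034,-7.6,1)
img,P,ci=cloud("wrist"); cv2.imwrite("pics/w3.png",img)
E
```

```text
t 15.8 p [0.6307 0.0387 0.0357] yaw -7.94 tilt [-0. -0.] w 0.0626 gf 0.0 F [ 0.5 -0.7  0.1] j [-0.46  0.7   0.49  1.77 -0.44  0.78  0.1 ]
n=1 shift [0.0036,-0.0004,0.0017] turn z -0.34 (from yaw -7.9, total 0.3)
```

View pics/w3.png

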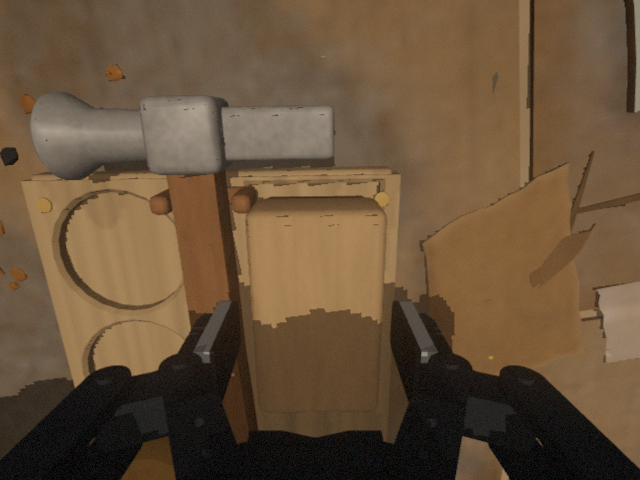

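The fingers straddle the brush (columns 248–385), with the left tip over the handle and no contact force. I close on it.

Call:
apply_moves --plan '[[[0.0035, 0, 0.0025], [0, 0, 0], 0.73], [[0, 0, 0], [0, 0, 0], 0.5], [[0, 0, 0], [0, 0, 0], 0.5], [[0, 0, 0], [0, 0, 0], 0.5], [[0, 0, 0], [0, 0, 0], 0.5]]' --grip_force 45

```text
time: 16.48
tool_pos: [0.6318, 0.0431, 0.034]
eef_rot: [0.0, 0.754, 0.657, 0.001]
contact_force: [-0.8, 2.1, 6.3]
grip_width: 0.0509
gripper_force: 48.0
```

```bash
python3 - <<'E'
from h import *
st(); s,p,R=pose(); go(.5627,-.322,.13,-7.9,10,[p[0],p[1],.13],-7.9)
E
```

```text
t 16.48 p [0.6318 0.0431 0.034 ] yaw -7.89 tilt [0.001 0.001] w 0.0509 gf 48.0 F [-0.8  2.1  6.3] j [-0.47  0.7   0.48  1.77 -0.44  0.78  0.1 ]
n=10 shift [-0.0371,-0.0018,-0.0000] turn z -0.00 (from yaw -7.9, total 0.0)
```

Call:
apply_moves --plan '[[[0, 0, -0.03], [0, 0, 0], 0.5], [[0, 0, -0.045], [0, 0, 0], 0.5], [[0, 0, -0.02], [0, 0, 0], 0.5], [[-0.041, -0.002, 0], [0, 0, 0], 0.5], [[-0.041, -0.002, 0], [0, 0, 0], 0.5], [[-0.041, -0.002, 0], [0, 0, 0], 0.5], [[-0.041, -0.002, 0], [0, 0, 0], 0.5], [[-0.041, -0.002, 0], [0, 0, 0], 0.5], [[-0.041, -0.002, 0], [0, 0, 0], 0.5], [[-0.041, -0.002, 0], [0, 0, 0], 0.5], [[-0.041, -0.002, 0], [0, 0, 0], 0.5], [[-0.041, -0.002, 0], [0, 0, 0], 0.5]]'

```text
time: 17.98
tool_pos: [0.5619, -0.3216, 0.1281]
eef_rot: [-0.0, 0.754, 0.657, -0.0]
contact_force: [0.3, -1.1, -0.4]
grip_width: 0.0511
gripper_force: 50.2
```

Call:
apply_moves --plan '[[[0, 0, 0.03], [0, 0, 0], 0.5], [[0, 0, 0.035], [0, 0, 0], 0.5], [[0, 0, 0.022], [0, 0, 0], 0.5], [[0, 0, 0], [0, 0, 0], 0.5]]'

```text
time: 18.48
tool_pos: [0.5611, -0.3197, 0.0395]
eef_rot: [-0.002, 0.754, 0.657, -0.001]
contact_force: [0.4, -0.9, -1.0]
grip_width: 0.0506
gripper_force: 50.1
```

```bash
python3 - <<'E'
from h import *
st()
E
```

```text
t 18.48 p [ 0.5611 -0.3197  0.0395] yaw -7.93 tilt [-0.004  0.002] w 0.0506 gf 50.1 F [ 0.4 -0.9 -1. ] j [ 0.12  0.71  0.49  1.73 -0.44  0.82  0.68]
```

Call:
apply_moves --plan '[[[0, 0, 0.004], [0, 0, 0], 0.5], [[0, 0, 0.003], [0, 0, 0], 0.5], [[0, 0, 0], [0, 0, 0], 0.5], [[0, 0, 0], [0, 0, 0], 0.73], [[0, 0, 0], [0, 0, 0], 0.73], [[0, 0, -0.02], [0, 0, 0], 0.73], [[0, 0, -0.05], [0, 0, 0], 0.73], [[0, 0, -0.05], [0, 0, 0], 0.6]]'

```text
time: 19.48
tool_pos: [0.5624, -0.3207, 0.157]
eef_rot: [0.0, 0.754, 0.656, -0.0]
contact_force: [1.2, 0.1, 0.7]
grip_width: 0.0516
gripper_force: 0.0
```

```bash
python3 - <<'E'
from h import *
st(); go(.5846,.0482,.155,-7.9,8)
E
```

```text
t 19.48 p [ 0.5624 -0.3207  0.157 ] yaw -7.94 tilt [ 0. -0.] w 0.0516 gf 0.0 F [1.2 0.1 0.7] j [ 0.07  0.58  0.57  1.64 -0.35  1.03  0.61]
n=8 shift [0.0461,-0.0036,0.0002] turn z -0.01 (from yaw -7.9, total 0.0)
```

Call:
apply_moves --plan '[[[0.046, -0.0036, 0], [0, 0, 0], 0.55], [[0.046, -0.0036, 0], [0, 0, 0], 0.55], [[0.046, -0.0036, 0], [0, 0, 0], 0.55], [[0.046, -0.0036, 0], [0, 0, 0], 0.55], [[0.046, -0.0036, 0], [0, 0, 0], 0.55], [[0.046, -0.0036, 0], [0, 0, 0], 0.55], [[0.046, -0.0036, 0], [0, 0, 0], 0.55], [[0.046, -0.0036, 0], [0, 0, 0], 0.55], [[0, 0, 0], [0, 0, 0], 0.55], [[0, 0, 0], [0, 0, 0], 0.55]]'

```text
time: 20.72
tool_pos: [0.585, 0.0474, 0.1554]
eef_rot: [0.0, 0.754, 0.657, 0.0]
contact_force: [-0.4, -0.8, -0.2]
grip_width: 0.0471
gripper_force: 0.0
```

```bash
python3 - <<'E'
from h import *
st()
img,P,ci=cloud("wrist"); cv2.imwrite("pics/w4.png",img); np.save("/tmp/w4.npy",P)
r=silhouettes("wrist","hammer")[0]; m=r["pixels"]; q=P[m]*1000
print(r["rect"],np.nanpercentile(q,[2,50,98],axis=0).round(1).tolist())
h=q[(q[:,2]>29)&(q[:,2]<37)]
for y in range(0,90,15):
    g=h[abs(h[:,1]-y)<4]
    if len(g): print(y,np.percentile(g,[3,97],axis=0)[:,0].round(1),np.median(g[:,2]).round(1))
hd=q[(q[:,2]>38)]; print("head",cv2.minAreaRect(hd[:,:2].astype(np.float32)))
img,P,ci=cloud("side")
for t in("tan_spool","black_spool","brush"):
  for r in silhouettes("side",t)[:1]: print(t,r["confidence"],r["rect"],fit(P,r["pixels"],.04,.07))
go(.5846,.0482,.1,-7.9,1)
E
```

```text
t 20.73 p [0.585  0.0474 0.1554] yaw -7.93 tilt [ 0.001 -0.   ] w 0.0471 gf 0.0 F [-0.4 -0.8 -0.2] j [-0.57  0.49  0.57  1.8  -0.31  0.95 -0.01]
[232.1, 104.3, 395.5, 420.3] [[543.9, -118.0, 28.4], [580.5, 77.2, 32.7], [640.2, 132.5, 40.4]]
0 [568.9 588.9] 32.6
15 [571.5 590.1] 32.6
30 [573.5 591.3] 32.6
45 [575.2 592.9] 32.6
60 [576.7 594.5] 32.6
75 [578.3 595.7] 32.5
head ((572.3563232421875, 121.18498992919922), (26.10177230834961, 65.36670684814453), 82.04713439941406)
tan_spool 0.87 [312.2, 316.7, 347.7, 368.1] (905, 'rect', [[469.6, -335.6], [52.6, 52.7], 73.1], 'circ', [470.5, -335.1], 27.6)
black_spool 0.77 [269.7, 224.9, 289.0, 249.9] (163, 'rect', [[415.6, 73.1], [43.0, 43.3], 76.6], 'circ', [414.7, 74.1], 23.6)
brush 0.73 [366.6, 309.0, 409.0, 366.2] (1221, 'rect', [[560.5, -324.4], [91.0, 51.7], 81.6], 'circ', [561.6, -326.1], 49.7)
n=1 shift [0.0012,-0.0003,0.0545] turn z -0.11 (from yaw -8.0, total 0.1)
```

View pics/w4.png

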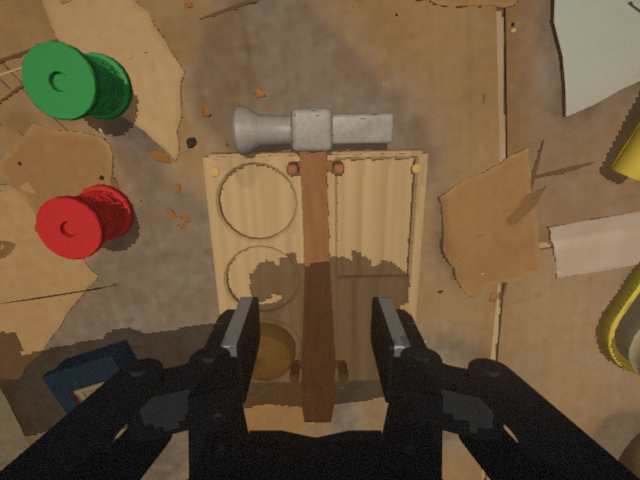

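Wells and recess are empty. The handle runs down column 315 under the head at (312,130), both gaps are free, and the brush now stands in the tray. I grip the handle at its balance point.

Call:
apply_moves --plan '[[[0.0005, 0, 0.035], [0, 0, 0], 0.55], [[0, 0, 0.035], [0, 0, 0], 0.55], [[0, 0, 0.035], [0, 0, 0], 0.55], [[0, 0, 0.02], [0, 0, 0], 0.55], [[0, 0, 0.01], [0, 0, 0], 0.55], [[0, 0, 0.0025], [0, 0, 0], 0.55], [[0, 0, 0], [0, 0, 0], 0.1], [[0, 0, 0], [0, 0, 0], 0.1], [[0, 0, 0], [0, 0, 0], 0.1], [[0, 0, 0], [0, 0, 0], 0.1], [[0, 0, 0], [0, 0, 0], 0.1]]' --grip_force 100

```text
time: 22.4
tool_pos: [0.5857, 0.0484, 0.0181]
eef_rot: [0.001, 0.754, 0.657, 0.001]
contact_force: [-0.4, -0.1, 5.7]
grip_width: 0.018
gripper_force: 98.8
```

```bash
python3 - <<'E'
from h import *
st()
E
```

```text
t 22.4 p [0.5857 0.0484 0.0181] yaw -7.91 tilt [0.002 0.   ] w 0.018 gf 98.8 F [-0.4 -0.1  5.7] j [-0.48  0.66  0.46  1.9  -0.45  0.68  0.1 ]
```

Call:
apply_moves --plan '[[[0, 0, -0.01], [0, 0, 0], 0.1], [[0, 0, -0.015], [0, 0, 0], 0.1], [[0, 0, -0.025], [0, 0, 0], 0.1], [[0, 0, -0.025], [0, 0, 0], 0.1], [[0, 0, -0.015], [0, 0, 0], 0.1], [[0, 0, 0], [0, 0, 0], 0.1], [[0, 0, 0], [0, 0, 0], 0.1]]'

```text
time: 23.28
tool_pos: [0.5841, 0.0486, 0.1061]
eef_rot: [-0.0, 0.754, 0.657, -0.0]
contact_force: [0.3, 0.5, -3.8]
grip_width: 0.0181
gripper_force: 98.7
```

```bash
python3 - <<'E'
from h import *
st(); print(np.round(state()["torque"],3)); go(.510,.310,.11,-88.3,16)
img,P,ci=cloud("wrist"); m=silhouettes("wrist","hammer")[0]["pixels"]; q=P[m]*1000
h=q[(q[:,2]>80)]
a=np.radians(82.1); t=(h[:,:2]-[585.7,48.4])@[np.cos(a),np.sin(a)]
for k in range(-150,95,15):
    g=h[abs(t-k)<4,2]
    if len(g)>10: print(k,np.percentile(g,[50,90]).round(1))
E
```

```text
t 23.27 p [0.5841 0.0486 0.1061] yaw -7.91 tilt [-0.001  0.   ] w 0.0181 gf 98.7 F [ 0.3  0.5 -3.8] j [-0.55  0.55  0.54  1.84 -0.36  0.85  0.03]
[-0.027 -0.019 -0.006]
n=16 shift [0.0088,-0.0162,-0.0002] turn z 5.02 (from yaw -7.9, total -80.4)
-45 [120.6 121.2]
-30 [120.6 121.2]
-15 [120.6 121.3]
0 [120.5 121.3]
15 [120.6 121.4]
30 [120.5 121.3]
45 [120.5 121.3]
60 [124.7 127.4]
75 [122.7 127.7]
90 [114.6 115.2]
```

Call:
apply_moves --plan '[[[0.0088, -0.0162, 0], [0, 0, 5], 0.1], [[0.0088, -0.0162, 0], [0, 0, 5], 0.1], [[0.0088, -0.0162, 0], [0, 0, 5], 0.1], [[0.0088, -0.0162, 0], [0, 0, 5], 0.1], [[0.0088, -0.0162, 0], [0, 0, 5], 0.1], [[0.0088, -0.0162, 0], [0, 0, 5], 0.1], [[0.0088, -0.0162, 0], [0, 0, 5], 0.1], [[0.0088, -0.0162, 0], [0, 0, 5], 0.1], [[0.0088, -0.0162, 0], [0, 0, 5], 0.1], [[0.0088, -0.0162, 0], [0, 0, 5], 0.1], [[0.0088, -0.0162, 0], [0, 0, 5], 0.1], [[0.0088, -0.0162, 0], [0, 0, 5], 0.1]]'

```text
time: 24.88
tool_pos: [0.4914, 0.2388, 0.1062]
eef_rot: [0.0, 0.982, 0.19, -0.001]
contact_force: [0.2, 0.2, -4.8]
grip_width: 0.018
gripper_force: 98.8
```

Call:
apply_moves --plan '[[[0.0088, -0.0162, 0], [0, 0, 5], 0.1], [[0.0088, -0.0162, 0], [0, 0, 5], 0.1], [[0.0088, -0.0162, 0], [0, 0, 5], 0.1], [[0.0088, -0.0162, 0], [0, 0, 5], 0.1], [[0, 0, 0], [0, 0, 0], 0.1], [[0, 0, 0], [0, 0, 0], 0.1]]'

```text
time: 25.62
tool_pos: [0.5092, 0.3086, 0.1063]
eef_rot: [0.001, 1.0, 0.019, -0.0]
contact_force: [-0.5, -0.7, -3.9]
grip_width: 0.0179
gripper_force: 98.7
```

```bash
python3 - <<'E'
from h import *
st(); go(.510,.310,.05,-88.3,2)
img,P,ci=cloud("wrist"); cv2.imwrite("pics/w5.png",img); np.save("/tmp/w5.npy",P)
m=silhouettes("wrist","hammer")[0]["pixels"]; q=P[m]*1000
h=q[(q[:,2]>115)]; print("hammer",len(h),[np.median(h[(abs(h[:,0]-x)<4)],0).round(1).tolist() for x in (500,520,540,560)])
for r in silhouettes("wrist","mat")[:1]: print(r["confidence"],r["rect"])
g=(img.max(2)<60)&(abs(P[...,2]-.004)<.006); q=P[g]*1000; 
for x in range(400,640,20):
    k=q[abs(q[:,0]-x)<4]; 
    if len(k)>10: print(x,len(k),np.percentile(k[:,1],[0.5,99.5]).round(1))
print(np.percentile(q[:,0],[.1,99.9]))
E
```

```text
t 25.62 p [0.5092 0.3086 0.1063] yaw -87.87 tilt [-0.001 -0.001] w 0.0179 gf 98.7 F [-0.5 -0.7 -3.9] j [-1.23  0.68  0.93  1.84 -0.66  0.97 -1.54]
n=2 shift [0.0004,-0.0007,0.0281] turn z 0.21 (from yaw -87.9, total -0.4)Traceback (most recent call last):
  File "<stdin>", line 4, in <module>
IndexError: list index out of range
```

View pics/w5.png

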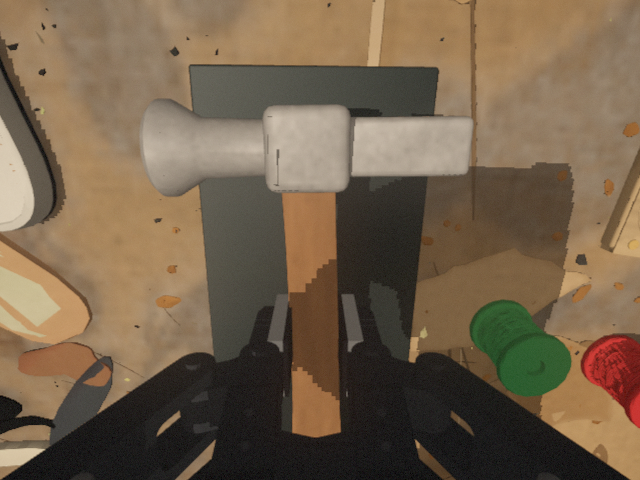

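The mat is below (columns 190–438, far edge at row 66), with the held hammer centred over it and level. Now I fit both.

```bash
python3 - <<'E'
import numpy as np, cv2
img=cv2.imread("pics/w5.png"); P=np.load("/tmp/w5.npy")*1000
g=(abs(P[...,2]-4)<5)&(img.max(2)<95)&(img.astype(int).max(2)-img.min(2)<25)
g=cv2.morphologyEx(g.astype(np.uint8),cv2.MORPH_OPEN,np.ones((5,5)))
n,l,s,c=cv2.connectedComponentsWithStats(g); 
g=np.isin(l,[i for i in range(1,n) if s[i,4]>400]); q=P[g]
for x in range(470,660,15):
    k=q[abs(q[:,0]-x)<3]
    if len(k)>10: print(x,len(k),np.percentile(k[:,1],[.5,99.5]).round(1),k[:,1].mean().round(1))
for y in range(240,390,15):
    k=q[abs(q[:,1]-y)<3]
    if len(k)>10: print("y",y,np.percentile(k[:,0],[99.7]).round(1))
h=P[(P[...,2]>90)&(np.arange(640)[None,:]>260)&(np.arange(640)[None,:]<360)&(np.arange(480)[:,None]<300)]
for x in range(530,600,10):
    k=h[abs(h[:,0]-x)<3]
    if len(k)>10: print("h",x,np.percentile(k[:,1],[3,97]).round(1),np.median(k[:,2]))
H=P[(P[...,2]>100)&(np.arange(480)[:,None]<200)]; print(np.percentile(H,[.5,99.5],axis=0).round(1))
E
```

```text
470 1167 [236.7 383.7] 310.9
485 1253 [236.7 383.8] 311.1
500 1305 [237.1 384. ] 310.6
515 1296 [237.6 377.6] 306.2
530 1321 [237.7 374.4] 302.4
545 942 [238.1 362.1] 285.2
575 74 [488.2 491.4] 489.7
590 772 [240.3 495.8] 316.1
605 2055 [239.8 500.1] 303.3
620 69 [242.9 272.8] 256.1
y 240 [615.4]
y 255 [617.7]
y 270 [617.2]
y 285 [616.7]
y 300 [616.6]
y 315 [616.2]
y 330 [615.5]
y 345 [614.9]
y 360 [547.8]
y 375 [532.]
h 530 [302.7 320.1] 120.64033456158296
h 540 [303.5 320.6] 120.64321951180158
h 550 [304.2 321.4] 120.64076691317352
h 560 [305.  322.2] 120.6311677908464
h 570 [297.8 328.2] 126.82858160255635
h 580 [298.  328.3] 126.78190861585136
h 590 [300.3 327.1] 126.32270070388364
[[561.3 260.2 114.9]
 [591.6 365.7 130.2]]
```

Call:
apply_moves --plan '[[[0.0035, -0.0015, 0.01], [0, 0, 2], 0.1], [[0, 0, 0.025], [0, 0, 0], 0.1], [[0, 0, 0.025], [0, 0, 0], 0.1], [[0, 0, 0.015], [0, 0, 0], 0.1], [[0, 0, 0.01], [0, 0, 0], 0.1], [[0, 0, 0.004], [0, 0, 0], 0.1], [[0, 0, 0.002], [0, 0, 0], 0.1], [[0, 0, 0], [0, 0, 0], 0.1], [[0, 0, 0], [0, 0, 0], 0.1]]'

```text
time: 26.85
tool_pos: [0.5133, 0.3113, 0.0162]
eef_rot: [-0.0, 1.0, 0.001, 0.0]
contact_force: [0.0, -0.1, -4.8]
grip_width: 0.0175
gripper_force: 98.8
```

```bash
python3 - <<'E'
from h import *
st()
E
```

```text
t 26.85 p [0.5133 0.3113 0.0162] yaw -89.92 tilt [0.001 0.   ] w 0.0175 gf 98.8 F [ 0.  -0.1 -4.8] j [-1.16  0.8   0.83  1.88 -0.79  0.83 -1.48]
```

Call:
apply_moves --plan '[[[0, -0.001, 0.0025], [0, 0, 0], 0.1], [[0, 0, 0.001], [0, 0, 0], 0.1], [[0, 0, 0], [0, 0, 0], 0.1], [[0, 0, 0], [0, 0, 0], 0.1]]'

```text
time: 27.35
tool_pos: [0.513, 0.3121, 0.0123]
eef_rot: [0.0, 1.0, 0.001, -0.0]
contact_force: [0.1, -0.5, -4.4]
grip_width: 0.0181
gripper_force: 98.8
```

```bash
python3 - <<'E'
from h import *
st()
E
```

```text
t 27.35 p [0.513  0.3121 0.0123] yaw -89.92 tilt [-0. -0.] w 0.0181 gf 98.8 F [ 0.1 -0.5 -4.4] j [-1.16  0.8   0.82  1.88 -0.8   0.82 -1.48]
```

Call:
apply_moves --plan '[[[0, 0, 0.001], [0, 0, 0], 0.1], [[0, 0, 0], [0, 0, 0], 0.1], [[0, 0, 0], [0, 0, 0], 0.1]]'

```text
time: 27.72
tool_pos: [0.5131, 0.3122, 0.0114]
eef_rot: [-0.0, 1.0, 0.001, 0.0]
contact_force: [-0.6, -1.2, -2.3]
grip_width: 0.018
gripper_force: 99.1
```

```bash
python3 - <<'E'
from h import *
st()
E
```

```text
t 27.73 p [0.5131 0.3122 0.0114] yaw -89.93 tilt [0. 0.] w 0.018 gf 99.1 F [-0.6 -1.2 -2.3] j [-1.16  0.8   0.82  1.88 -0.8   0.82 -1.48]
```

Call:
apply_moves --plan '[[[0, 0, 0.0005], [0, 0, 0], 0.1], [[0, 0, 0], [0, 0, 0], 0.1], [[0, 0, 0], [0, 0, 0], 0.55], [[0, 0, 0], [0, 0, 0], 0.55], [[0, 0, 0], [0, 0, 0], 0.55], [[0, 0, -0.03], [0, 0, 0], 0.55], [[0, 0, -0.06], [0, 0, 0], 0.55], [[0, 0, -0.06], [0, 0, 0], 0.7], [[0, 0, 0], [0, 0, 0], 0.7], [[0, 0, 0], [0, 0, 0], 0.7]]'

```text
time: 28.98
tool_pos: [0.5127, 0.3124, 0.1607]
eef_rot: [-0.0, 1.0, 0.001, -0.0]
contact_force: [-0.3, 0.3, -0.1]
grip_width: 0.0597
gripper_force: 0.0
```

```bash
python3 - <<'E'
from h import *
st()
img,P,ci=cloud("wrist"); cv2.imwrite("pics/w6.png",img); P=P*1000
h=P[(P[...,2]>18)&(P[...,2]<45)&(np.arange(480)[:,None]<330)&(np.arange(640)[None,:]>230)&(np.arange(640)[None,:]<400)]
for x in range(480,620,10):
    k=h[abs(h[:,0]-x)<3]
    if len(k)>10: print("h",x,np.percentile(k[:,1],[3,97]).round(1),np.median(k[:,2]).round(1))
H=P[(P[...,2]>20)&(np.arange(480)[:,None]<250)]; print(np.percentile(H,[.5,99.5],axis=0).round(1))
go(.470,-.3325,.14,-7.9,16)
E
```

```text
t 28.98 p [0.5127 0.3124 0.1607] yaw -89.9 tilt [-0.     0.001] w 0.0597 gf 0.0 F [-0.3  0.3 -0.1] j [-1.27  0.63  1.    1.77 -0.6   1.08 -1.63]
h 480 [303.5 321.9] 23.8
h 490 [303.7 321.8] 23.7
h 500 [303.8 321.7] 23.9
h 510 [303.9 322.4] 23.9
h 520 [304.8 322.3] 24.2
h 530 [304.9 322.2] 24.3
h 540 [305.  322.9] 24.2
h 550 [305.9 322.8] 24.3
h 560 [306.  323.4] 24.3
h 570 [283. 365.] 29.4
h 580 [263.5 363.7] 28.5
h 590 [263.8 363.8] 25.9
h 600 [361.  365.6] 22.7
[[492.3  93.2  20. ]
 [659.8 547.9  37.9]]
n=16 shift [-0.0296,0.0326,0.0012] turn z -5.13 (from yaw -89.9, total 82.0)
```

View pics/w6.png

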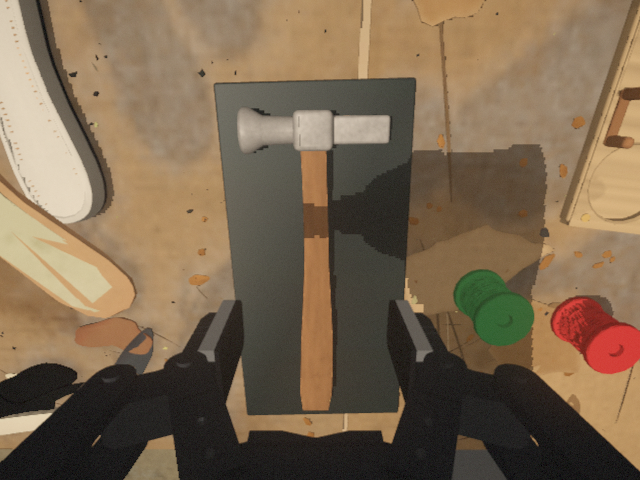

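The hammer lies along the mat's middle: handle at column 315 between mat edges 219 and 414, head at the far end, about 1.4° against the mat's 1.6°. Now the spools go back, tan first.

```bash
python3 - <<'E'
from h import *
go(.471,-.332,.15,-97.8,12)
E
```

```text
n=12 shift [-0.0001,0.0538,0.0008] turn z 0.66 (from yaw -89.9, total -7.9)
```

Call:
apply_moves --plan '[[[0, 0.0538, 0], [0, 0, 0.66], 0.75], [[0, 0.0538, 0], [0, 0, 0.66], 0.75], [[0, 0.0538, 0], [0, 0, 0.66], 0.75], [[0, 0.0538, 0], [0, 0, 0.66], 0.75], [[0, 0.0538, 0], [0, 0, 0.66], 0.75], [[0, 0.0538, 0], [0, 0, 0.66], 0.75], [[0, 0.0538, 0], [0, 0, 0.66], 0.75], [[0, 0.0538, 0], [0, 0, 0.66], 0.75], [[0, 0.0538, 0], [0, 0, 0.66], 0.75], [[0, 0.0538, 0], [0, 0, 0.66], 0.75], [[0, 0.0538, 0], [0, 0, 0.66], 0.75], [[0, 0.0538, 0], [0, 0, 0.66], 0.75]]' --grip_force 40

```text
time: 30.52
tool_pos: [0.4722, -0.3327, 0.1592]
eef_rot: [-0.001, 0.998, -0.068, -0.001]
contact_force: [0.1, 0.1, -0.1]
grip_width: 0.0639
gripper_force: 0.0
```

Call:
apply_moves --plan '[[[0, 0, 0], [0, 0, 0], 0.75], [[0, 0, 0], [0, 0, 0], 0.75], [[0, 0, 0], [0, 0, 0], 0.75]]'

```text
time: 30.9
tool_pos: [0.4735, -0.3299, 0.16]
eef_rot: [-0.001, 0.998, -0.067, -0.001]
contact_force: [-0.0, 1.1, -0.1]
grip_width: 0.0639
gripper_force: 0.0
```

```bash
python3 - <<'E'
from h import *
st()
img,P,ci=cloud("wrist"); cv2.imwrite("pics/w7.png",img)
for t,z0,z1 in [("tan_spool",.058,.07),("black_spool",.047,.06),("brush",.04,.054)]:
    for r in silhouettes("wrist",t)[:2]:
        print(t,round(r["confidence"],2),np.array(r["rect"]).astype(int).tolist(),fit(P,r["pixels"],z0,z1))
go(.471,-.332,.04,-97.8,1)
E
```

```text
t 30.9 p [ 0.4735 -0.3299  0.16  ] yaw -97.72 tilt [-0.001  0.001] w 0.0639 gf 0.0 F [-0.   1.1 -0.1] j [-0.12  0.57  0.96  1.83 -0.55  1.03 -0.65]
tan_spool 0.74 [278, 188, 360, 281] (4702, 'rect', [[471.2, -333.0], [52.1, 52.4], 85.2], 'circ', [470.6, -332.4], 26.9)
black_spool 0.74 [309, 276, 369, 354] (2489, 'rect', [[397.9, -336.5], [44.1, 44.1], 81.7], 'circ', [397.8, -336.2], 22.9)
brush 0.55 [214, 59, 358, 146] (11737, 'rect', [[562.0, -321.3], [89.9, 52.1], 81.3], 'circ', [562.2, -321.3], 50.0)
n=1 shift [-0.0024,0.0017,0.1207] turn z 0.06 (from yaw -97.7, total -0.1)
```

Call:
apply_moves --plan '[[[-0.0025, 0.0025, 0.045], [0, 0, 0], 0.75], [[0, 0, 0.045], [0, 0, 0], 0.75], [[0, 0, 0.025], [0, 0, 0], 0.75], [[0, 0, 0.008], [0, 0, 0], 0.75], [[0, 0, 0], [0, 0, 0], 0.75], [[0, 0, 0], [0, 0, 0], 0.5], [[0, 0, 0], [0, 0, 0], 0.5], [[0, 0, 0], [0, 0, 0], 0.5]]'

```text
time: 32.1
tool_pos: [0.471, -0.3344, 0.0392]
eef_rot: [0.0, 0.998, -0.068, 0.001]
contact_force: [-1.0, 0.9, 6.5]
grip_width: 0.0511
gripper_force: 42.5
```

```bash
python3 - <<'E'
from h import *
st(); s,p,R=pose(); go(.5326,.0045,.14,-97.8,8,[p[0],p[1],.14],-97.7)
E
```

```text
t 32.1 p [ 0.471  -0.3344  0.0392] yaw -97.84 tilt [ 0.002 -0.001] w 0.0511 gf 42.5 F [-1.   0.9  6.5] j [-0.    0.72  0.8   1.93 -0.71  0.81 -0.51]
n=8 shift [0.0019,-0.0430,-0.0000] turn z 0.01 (from yaw -97.7, total -0.1)
```

Call:
apply_moves --plan '[[[0, 0, -0.03], [0, 0, 0], 0.5], [[0, 0, -0.045], [0, 0, 0], 0.5], [[0, 0, -0.025], [0, 0, 0], 0.5], [[0.0019, -0.043, 0], [0, 0, 0], 0.5], [[0.0019, -0.043, 0], [0, 0, 0], 0.5], [[0.0019, -0.043, 0], [0, 0, 0], 0.5], [[0.0019, -0.043, 0], [0, 0, 0], 0.5], [[0.0019, -0.043, 0], [0, 0, 0], 0.5], [[0.0019, -0.043, 0], [0, 0, 0], 0.5], [[0.0019, -0.043, 0], [0, 0, 0], 0.5], [[0.0019, -0.043, 0], [0, 0, 0], 0.5], [[0, 0, 0], [0, 0, 0], 0.5]]'

```text
time: 33.6
tool_pos: [0.5329, 0.0091, 0.1378]
eef_rot: [-0.001, 0.998, -0.065, -0.0]
contact_force: [-0.0, -0.8, -0.1]
grip_width: 0.0511
gripper_force: 42.2
```

```bash
python3 - <<'E'
from h import *
from scipy.optimize import minimize
st()
P=np.load("/tmp/w4.npy")*1000; q=P[~np.isnan(P[...,0])]
q=q[(q[:,2]<18)&(abs(q[:,0]-578)<120)&(abs(q[:,1]-20)<130)]
lo=q[(q[:,2]>1)&(q[:,2]<7.5)]; print(len(lo))
# floor points near each well / recess
for n,(x,y),r in [("w1",(541.5,70.3),32),("w2",(532.4,5),32)]:
    g=q[np.hypot(q[:,0]-x,q[:,1]-y)<r+6]; f=g[g[:,2]<8]
    print(n,len(g),len(f),np.percentile(g[:,2],[5,30,50,90]).round(1),cv2.minEnclosingCircle(f[:,:2].astype(np.float32)) if len(f)>20 else None, np.percentile(f[:,:2],[1,99],axis=0).round(1).tolist() if len(f) else 0)
x,y=630.5,42.5
g=q[(abs(q[:,0]-x)<45)&(abs(q[:,1]-y)<60)]; f=g[g[:,2]<8]
print("rec",len(f),cv2.minAreaRect(f[:,:2].astype(np.float32)) if len(f)>20 else 0)
E
```

```text
t 33.6 p [0.5329 0.0091 0.1378] yaw -97.47 tilt [0.    0.001] w 0.0511 gf 42.2 F [-0.  -0.8 -0.1] j [-0.81  0.56  1.02  1.96 -0.59  0.95 -1.2 ]
18789
w1 7217 4446 [ 3.6  4.6  5.2 11.9] ((541.9955444335938, 73.54875946044922), 34.60735321044922) [[512.4, 40.8], [568.5, 97.4]]
w2 5555 3470 [ 3.7  4.6  5.2 11.8] ((533.3135375976562, 8.21399974822998), 34.85551452636719) [[504.2, -25.3], [560.4, 41.2]]
rec 10027 ((635.7801513671875, 42.49651336669922), (119.91169738769531, 79.5413589477539), 89.94438934326172)
```

```bash
python3 - <<'E'
from h import *
from scipy.optimize import minimize
st()
P=np.load("/tmp/w4.npy")*1000; q=P[~np.isnan(P[...,0])]
q=q[(q[:,2]<14)&(q[:,2]>1)&(abs(q[:,0]-578)<110)&(q[:,1]>-30)&(q[:,1]<105)]
hi=(q[:,2]>8.3)
def model(v):
    a=np.radians(v[2]); d=q[:,:2]-v[:2]; c=np.cos(a);s=np.sin(a)
    X=d[:,0]*c+d[:,1]*s; Y=-d[:,0]*s+d[:,1]*c
    sg=lambda t:1/(1+np.exp(-t/0.7))
    ins=sg(84-abs(X))*sg(103.5-abs(Y))
    w=sum(sg(30-np.hypot(X+46,Y-y)) for y in (65,-1,-67))+sg(29.5-abs(X-46))*sg(48.5-abs(Y-49))
    return ins*(1-np.clip(w,0,1))
f=lambda v:np.mean((model(v)-hi)**2)
b=min((minimize(f,[578+i,j,-7.8],method="Nelder-Mead") for i in(-3,0,3) for j in(-3,0,3)),key=lambda r:r.fun)
print(b.x,b.fun)
a=np.radians(b.x[2]); R=np.array([[np.cos(a),-np.sin(a)],[np.sin(a),np.cos(a)]])
for p in [(-46,65),(-46,-1),(46,49)]: print(p,(b.x[:2]+R@p).round(1))
E
```

```text
t 33.6 p [0.5329 0.0091 0.1378] yaw -97.47 tilt [0.    0.001] w 0.0511 gf 42.2 F [-0.  -0.8 -0.1] j [-0.81  0.56  1.02  1.96 -0.59  0.95 -1.2 ]
[578.81296592  -0.82564549  -6.97871621] 0.021334603971715847
(-46, 65) [541.1  69.3]
(-46, -1) [533.    3.8]
(46, 49) [630.4  42.2]
```

Call:
apply_moves --plan '[[[0, 0, 0.03], [0, 0, 0], 0.5], [[0, 0, 0.03], [0, 0, 0], 0.5], [[0, 0, 0], [0, 0, 0], 0.5], [[0, 0, 0], [0, 0, 0], 0.5]]'

```text
time: 34.1
tool_pos: [0.5327, 0.004, 0.079]
eef_rot: [0.0, 0.998, -0.069, 0.001]
contact_force: [0.3, -0.2, -1.0]
grip_width: 0.0513
gripper_force: 42.2
```

```bash
python3 - <<'E'
from h import *
st(); go(.533,.0037,.042,-97.8,1)
E
```

```text
t 34.1 p [0.5327 0.004  0.079 ] yaw -97.91 tilt [ 0.001 -0.   ] w 0.0513 gf 42.2 F [ 0.3 -0.2 -1. ] j [-0.74  0.63  0.93  2.02 -0.69  0.84 -1.13]
n=1 shift [0.0003,0.0003,0.0370] turn z -0.11 (from yaw -97.9, total 0.1)
```

Call:
apply_moves --plan '[[[0, 0, 0.02], [0, 0, 0], 0.5], [[0, 0, 0.008], [0, 0, 0], 0.5], [[0, 0, 0.005], [0, 0, 0], 0.5], [[0, 0, 0.003], [0, 0, 0], 0.5], [[0, 0, 0], [0, 0, 0], 0.5]]'

```text
time: 34.72
tool_pos: [0.5322, 0.0048, 0.0417]
eef_rot: [0.0, 0.998, -0.068, -0.0]
contact_force: [-0.2, 0.1, -1.5]
grip_width: 0.0515
gripper_force: 42.2
```

```bash
python3 - <<'E'
from h import *
st()
E
```

```text
t 34.73 p [0.5322 0.0048 0.0417] yaw -97.85 tilt [-0. -0.] w 0.0515 gf 42.2 F [-0.2  0.1 -1.5] j [-0.69  0.68  0.86  2.04 -0.75  0.77 -1.08]
```

Call:
apply_moves --plan '[[[0, 0, 0.0005], [0, 0, 0], 0.5], [[0, 0, 0], [0, 0, 0], 0.72], [[0, 0, 0], [0, 0, 0], 0.72], [[0, 0, -0.01], [0, 0, 0], 0.72], [[0, 0, -0.04], [0, 0, 0], 0.72], [[0, 0, -0.05], [0, 0, 0], 0.68], [[0, 0, 0], [0, 0, 0], 0.68]]'

```text
time: 35.6
tool_pos: [0.5344, 0.0043, 0.145]
eef_rot: [-0.001, 0.998, -0.069, 0.003]
contact_force: [-0.0, 0.8, -0.0]
grip_width: 0.0581
gripper_force: 0.0
```

```bash
python3 - <<'E'
from h import *
st(); go(.398,-.3364,.14,-8,11)
img,P,ci=cloud("wrist")
for r in silhouettes("wrist","tan_spool")[:1]: print(round(r["confidence"],2),np.array(r["rect"]).astype(int).tolist(),fit(P,r["pixels"],.06,.075))
E
```

```text
t 35.6 p [0.5344 0.0043 0.145 ] yaw -97.86 tilt [0.006 0.001] w 0.0581 gf 0.0 F [-0.   0.8 -0. ] j [-0.81  0.55  1.03  1.96 -0.58  0.96 -1.21]
n=11 shift [-0.0302,0.0213,0.0005] turn z -8.17 (from yaw -97.9, total 89.9)
0.76 [268, 195, 356, 291] (5347, 'rect', [[532.4, 6.2], [52.4, 52.6], 9.9], 'circ', [532.0, 6.1], 26.8)
```

Call:
apply_moves --plan '[[[-0.0302, 0.0213, 0], [0, 0, -8.17], 0.68], [[-0.0302, 0.0213, 0], [0, 0, -8.17], 0.68], [[-0.0302, 0.0213, 0], [0, 0, -8.17], 0.68], [[-0.0302, 0.0213, 0], [0, 0, -8.17], 0.68], [[-0.0302, 0.0213, 0], [0, 0, -8.17], 0.68], [[-0.0302, 0.0213, 0], [0, 0, -8.17], 0.68], [[-0.0302, 0.0213, 0], [0, 0, -8.17], 0.68], [[-0.0302, 0.0213, 0], [0, 0, -8.17], 0.68], [[-0.0302, 0.0213, 0], [0, 0, -8.17], 0.68], [[-0.0302, 0.0213, 0], [0, 0, -8.17], 0.68], [[-0.0302, 0.0213, 0], [0, 0, -8.17], 0.68], [[0, 0, 0], [0, 0, 0], 0.68]]'

```text
time: 37.2
tool_pos: [0.3956, -0.3378, 0.1406]
eef_rot: [-0.0, 0.755, 0.655, -0.001]
contact_force: [-0.7, -0.8, -0.9]
grip_width: 0.0581
gripper_force: 0.0
```

Call:
apply_moves --plan '[[[0, 0, 0.03], [0, 0, 0], 0.68], [[0, 0, 0], [0, 0, 0], 0.68], [[0, 0, 0], [0, 0, 0], 0.68]]'

```text
time: 37.58
tool_pos: [0.396, -0.3347, 0.1116]
eef_rot: [-0.0, 0.755, 0.656, -0.0]
contact_force: [0.2, 0.0, 1.5]
grip_width: 0.058
gripper_force: 0.0
```

```bash
python3 - <<'E'
from h import *
st(); go(.398,-.3368,.029,-8,1)
E
```

```text
t 37.58 p [ 0.396  -0.3347  0.1116] yaw -7.99 tilt [-0.001  0.001] w 0.058 gf 0.0 F [0.2 0.  1.5] j [ 0.14  0.45  0.62  2.01 -0.36  0.79  0.83]
n=1 shift [-0.0018,0.0023,0.0826] turn z 0.01 (from yaw -8.0, total -0.0)
```

Call:
apply_moves --plan '[[[-0.0018, 0.002, 0.03], [0, 0, 0], 0.68], [[0, 0, 0.03], [0, 0, 0], 0.68], [[0, 0, 0.015], [0, 0, 0], 0.68], [[0, 0, 0.007], [0, 0, 0], 0.68], [[0, 0, 0], [0, 0, 0], 0.68], [[0, 0, 0], [0, 0, 0], 0.4], [[0, 0, 0], [0, 0, 0], 0.4], [[0, 0, 0], [0, 0, 0], 0.4], [[0, 0, 0], [0, 0, 0], 0.4]]'

```text
time: 38.7
tool_pos: [0.3985, -0.3378, 0.0304]
eef_rot: [0.001, 0.755, 0.656, 0.0]
contact_force: [-1.3, 1.3, 6.0]
grip_width: 0.0438
gripper_force: 40.5
```

```bash
python3 - <<'E'
from h import *
st(); s,p,R=pose(); go(.5412,.0695,.14,-8,9,[p[0],p[1],.14],-8)
E
```

```text
t 38.7 p [ 0.3985 -0.3378  0.0304] yaw -7.98 tilt [ 0.002 -0.001] w 0.0438 gf 40.5 F [-1.3  1.3  6. ] j [ 0.23  0.58  0.51  2.06 -0.48  0.62  0.93]
n=9 shift [0.0470,0.0094,-0.0000] turn z -0.00 (from yaw -8.0, total 0.0)
```

Call:
apply_moves --plan '[[[0, 0, -0.03], [0, 0, 0], 0.4], [[0, 0, -0.05], [0, 0, 0], 0.4], [[0, 0, -0.03], [0, 0, 0], 0.4], [[0.047, 0.0094, 0], [0, 0, 0], 0.4], [[0.047, 0.0094, 0], [0, 0, 0], 0.4], [[0.047, 0.0094, 0], [0, 0, 0], 0.4], [[0.047, 0.0094, 0], [0, 0, 0], 0.4], [[0.047, 0.0094, 0], [0, 0, 0], 0.4], [[0.047, 0.0094, 0], [0, 0, 0], 0.4], [[0.047, 0.0094, 0], [0, 0, 0], 0.4], [[0.047, 0.0094, 0], [0, 0, 0], 0.4], [[0.047, 0.0094, 0], [0, 0, 0], 0.4]]'

```text
time: 40.2
tool_pos: [0.5409, 0.0713, 0.14]
eef_rot: [0.0, 0.755, 0.656, 0.001]
contact_force: [1.1, -1.6, -0.8]
grip_width: 0.0437
gripper_force: 41.2
```

Call:
apply_moves --plan '[[[0, 0, 0.02], [0, 0, 0], 0.4], [[0, 0, 0.045], [0, 0, 0], 0.4], [[0, 0, 0], [0, 0, 0], 0.4], [[0, 0, 0], [0, 0, 0], 0.4]]'

```text
time: 40.7
tool_pos: [0.5411, 0.0695, 0.0757]
eef_rot: [0.0, 0.755, 0.656, 0.0]
contact_force: [-1.0, 0.4, -0.8]
grip_width: 0.0435
gripper_force: 41.1
```

```bash
python3 - <<'E'
from h import *
st(); go(.5412,.0695,.0325,-8,1)
E
```

```text
t 40.7 p [0.5411 0.0695 0.0757] yaw -8.01 tilt [0.001 0.   ] w 0.0435 gf 41.1 F [-1.   0.4 -0.8] j [-0.62  0.53  0.55  1.97 -0.4   0.74  0.03]
n=1 shift [0.0001,0.0001,0.0432] turn z -0.01 (from yaw -8.0, total 0.0)
```

Call:
apply_moves --plan '[[[0, 0, 0.02], [0, 0, 0], 0.4], [[0, 0, 0.012], [0, 0, 0], 0.4], [[0, 0, 0.007], [0, 0, 0], 0.4], [[0, 0, 0.003], [0, 0, 0], 0.4], [[0, 0, 0], [0, 0, 0], 0.4], [[0, 0, 0], [0, 0, 0], 0.63], [[0, 0, 0], [0, 0, 0], 0.63], [[0, 0, -0.01], [0, 0, 0], 0.63], [[0, 0, -0.05], [0, 0, 0], 0.63], [[0, 0, -0.05], [0, 0, 0], 0.73], [[0, 0, 0], [0, 0, 0], 0.73]]'

```text
time: 42.08
tool_pos: [0.5429, 0.0698, 0.1465]
eef_rot: [0.002, 0.755, 0.656, 0.003]
contact_force: [-0.4, 0.5, 0.0]
grip_width: 0.0624
gripper_force: 0.0
```

```bash
python3 - <<'E'
from h import *
st(); go(.562,-.3213,.13,-8.4,10)
img,P,ci=cloud("wrist")
for t in("black_spool","tan_spool"):
  for r in silhouettes("wrist",t)[:1]: print(t,round(r["confidence"],2),np.array(r["rect"]).astype(int).tolist(),np.nanpercentile(P[r["pixels"]][:,2],[50,80]).round(4),fit(P,r["pixels"],.045,.075))
E
```

```text
t 42.08 p [0.5429 0.0698 0.1465] yaw -7.99 tilt [0.007 0.002] w 0.0624 gf 0.0 F [-0.4  0.5  0. ] j [-0.68  0.44  0.62  1.91 -0.33  0.89 -0.03]
n=10 shift [-0.0384,0.0075,0.0017] turn z 0.04 (from yaw -8.0, total -0.4)
black_spool 0.82 [95, 206, 182, 285] [0.049  0.0498] (3371, 'rect', [[417.2, 77.7], [44.6, 45.2], 88.9], 'circ', [417.2, 77.8], 22.9)
tan_spool 0.82 [268, 273, 350, 376] [0.0661 0.0669] (4571, 'rect', [[529.7, 11.8], [52.8, 64.1], 19.0], 'circ', [534.0, 15.2], 36.0)
```

Now the brush.

Call:
apply_moves --plan '[[[-0.0384, 0.0075, 0], [0, 0, 0.04], 0.75], [[-0.0384, 0.0075, 0], [0, 0, 0.04], 0.75], [[-0.0384, 0.0075, 0], [0, 0, 0.04], 0.75], [[-0.0384, 0.0075, 0], [0, 0, 0.04], 0.75], [[-0.0384, 0.0075, 0], [0, 0, 0.04], 0.75], [[-0.0384, 0.0075, 0], [0, 0, 0.04], 0.75], [[-0.0384, 0.0075, 0], [0, 0, 0.04], 0.75], [[-0.0384, 0.0075, 0], [0, 0, 0.04], 0.75], [[-0.0384, 0.0075, 0], [0, 0, 0.04], 0.75], [[-0.0384, 0.0075, 0], [0, 0, 0.04], 0.75], [[0, 0, 0.03], [0, 0, 0], 0.75], [[0, 0, 0], [0, 0, 0], 0.75]]' --grip_force 45

```text
time: 43.72
tool_pos: [0.5579, -0.3199, 0.109]
eef_rot: [-0.003, 0.757, 0.653, -0.001]
contact_force: [0.4, 0.8, -0.2]
grip_width: 0.0642
gripper_force: 0.0
```

Call:
apply_moves --plan '[[[0, 0, 0], [0, 0, 0], 0.75]]'

```text
time: 43.85
tool_pos: [0.5601, -0.3203, 0.1121]
eef_rot: [-0.001, 0.757, 0.654, -0.0]
contact_force: [0.4, 0.7, 0.3]
grip_width: 0.0639
gripper_force: 0.0
```

```bash
python3 - <<'E'
from h import *
st(); go(.562,-.3213,.031,-8.4,1)
E
```

```text
t 43.85 p [ 0.5601 -0.3203  0.1121] yaw -8.33 tilt [-0.001  0.001] w 0.0639 gf 0.0 F [0.4 0.7 0.3] j [ 0.06  0.63  0.58  1.68 -0.41  0.95  0.65]
n=1 shift [-0.0007,0.0020,0.0811] turn z 0.07 (from yaw -8.3, total -0.1)
```

Call:
apply_moves --plan '[[[0, 0.0015, 0.03], [0, 0, 0], 0.75], [[0, 0, 0.03], [0, 0, 0], 0.75], [[0, 0, 0.016], [0, 0, 0], 0.75], [[0, 0, 0.008], [0, 0, 0], 0.75], [[0, 0, 0], [0, 0, 0], 0.75], [[0, 0, 0], [0, 0, 0], 0.5], [[0, 0, 0], [0, 0, 0], 0.5], [[0, 0, 0], [0, 0, 0], 0.5], [[0, 0, 0], [0, 0, 0], 0.5]]'

```text
time: 44.98
tool_pos: [0.5623, -0.3217, 0.0296]
eef_rot: [0.001, 0.757, 0.654, 0.0]
contact_force: [-0.1, 0.2, 7.1]
grip_width: 0.0506
gripper_force: 48.4
```

```bash
python3 - <<'E'
from h import *
st(); s,p,R=pose(); go(.6312,.0427,.125,-7.6,9,[p[0],p[1],.125],-8.35)
E
```

```text
t 44.98 p [ 0.5623 -0.3217  0.0296] yaw -8.38 tilt [ 0.002 -0.001] w 0.0506 gf 48.4 F [-0.1  0.2  7.1] j [ 0.11  0.73  0.52  1.73 -0.48  0.8   0.71]
n=9 shift [0.0412,0.0019,-0.0000] turn z -0.08 (from yaw -8.3, total 0.8)
```

Call:
apply_moves --plan '[[[0, 0, -0.03], [0, 0, 0], 0.5], [[0, 0, -0.045], [0, 0, 0], 0.5], [[0, 0, -0.02], [0, 0, 0], 0.5], [[0.0412, 0.0019, 0], [0, 0, -0.1], 0.5], [[0.0412, 0.0019, 0], [0, 0, -0.1], 0.5], [[0.0412, 0.0019, 0], [0, 0, -0.1], 0.5], [[0.0412, 0.0019, 0], [0, 0, -0.1], 0.5], [[0.0412, 0.0019, 0], [0, 0, -0.1], 0.5], [[0.0412, 0.0019, 0], [0, 0, -0.1], 0.5], [[0.0412, 0.0019, 0], [0, 0, -0.1], 0.5], [[0.0412, 0.0019, 0], [0, 0, -0.1], 0.5], [[0.0412, 0.0019, 0], [0, 0, -0.1], 0.5]]'

```text
time: 46.48
tool_pos: [0.6298, 0.0452, 0.1229]
eef_rot: [-0.0, 0.752, 0.66, -0.0]
contact_force: [0.7, -1.0, -1.3]
grip_width: 0.0506
gripper_force: 47.6
```

Call:
apply_moves --plan '[[[0, 0, 0.02], [0, 0, 0], 0.5], [[0, 0, 0.03], [0, 0, 0], 0.5], [[0, 0, 0], [0, 0, 0], 0.5], [[0, 0, 0], [0, 0, 0], 0.5], [[0, 0, 0], [0, 0, 0], 0.5]]'

```text
time: 47.1
tool_pos: [0.6308, 0.0432, 0.0745]
eef_rot: [0.001, 0.752, 0.659, 0.001]
contact_force: [-0.4, -0.2, -1.3]
grip_width: 0.0506
gripper_force: 47.5
```

```bash
python3 - <<'E'
from h import *
st(); go(.631,.0422,.0325,-7.5,1)
E
```

```text
t 47.1 p [0.6308 0.0432 0.0745] yaw -7.5 tilt [0.002 0.   ] w 0.0506 gf 47.5 F [-0.4 -0.2 -1.3] j [-0.52  0.66  0.56  1.75 -0.45  0.86  0.11]
n=1 shift [-0.0010,0.0004,0.0420] turn z -0.00 (from yaw -7.5, total 0.0)
```

Call:
apply_moves --plan '[[[-0.0008, 0.0003, 0.02], [0, 0, 0], 0.5], [[0, 0, 0.01], [0, 0, 0], 0.5], [[0, 0, 0.007], [0, 0, 0], 0.5], [[0, 0, 0.004], [0, 0, 0], 0.5], [[0, 0, 0], [0, 0, 0], 0.5], [[0, 0, 0], [0, 0, 0], 0.5]]'

```text
time: 47.85
tool_pos: [0.6303, 0.041, 0.0353]
eef_rot: [0.0, 0.752, 0.659, 0.0]
contact_force: [-12.4, -3.9, 37.6]
grip_width: 0.0512
gripper_force: 53.7
```

```bash
python3 - <<'E'
from h import *
st()
E
```

```text
t 47.85 p [0.6303 0.041  0.0353] yaw -7.57 tilt [0.001 0.   ] w 0.0512 gf 53.7 F [-12.4  -3.9  37.6] j [-0.49  0.71  0.53  1.77 -0.48  0.79  0.14]
```

Call:
apply_moves --plan '[[[0, 0, -0.012], [0, 0, 0], 0.5], [[0, 0, -0.02], [0, 0, 0], 0.5], [[0, 0, 0], [0, 0, 0], 0.5], [[0, 0, 0], [0, 0, 0], 0.5]]'

```text
time: 48.35
tool_pos: [0.6299, 0.0432, 0.0639]
eef_rot: [-0.0, 0.752, 0.66, -0.0]
contact_force: [0.1, -0.5, -2.1]
grip_width: 0.0508
gripper_force: 48.8
```

```bash
python3 - <<'E'
from h import *
st()
img,P,ci=cloud("wrist"); cv2.imwrite("pics/w8.png",img); np.save("/tmp/w8.npy",P)
for r in silhouettes("wrist","brush")[:1]: print(r["rect"],np.nanmedian(P[r["pixels"]][:,2]),fit(P,r["pixels"],.07,.12))
P0=np.load("/tmp/w4.npy")*1000
for nm,Q in(("old",P0),("new",P*1000)):
    q=Q[(Q[...,2]>4)&(Q[...,2]<14)]
E
```

```text
t 48.35 p [0.6299 0.0432 0.0639] yaw -7.45 tilt [-0.001  0.   ] w 0.0508 gf 48.8 F [ 0.1 -0.5 -2.1] j [-0.51  0.67  0.56  1.76 -0.45  0.84  0.12]
[240.5, 197.1, 392.8, 418.7] 0.08179144696150238 (27431, 'rect', [[628.7, 44.7], [90.2, 54.4], 82.8], 'circ', [629.3, 44.7], 50.3)
```

View pics/w8.png

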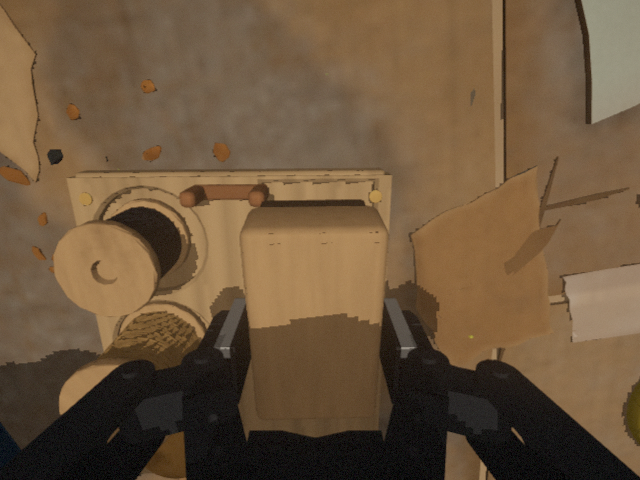

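The spools stand in their wells at (105,265) and (85,390). The brush touched the recess edge and I raised it again. I retry from the original grasp position in small steps, reading the moment.

Call:
apply_moves --plan '[[[0, 0.0018, 0.008], [0, 0, 0], 0.5], [[0, 0, 0.008], [0, 0, 0], 0.5], [[0, 0, 0.006], [0, 0, 0], 0.5], [[0, 0, 0], [0, 0, 0], 0.5], [[0, 0, 0], [0, 0, 0], 0.5]]'

```text
time: 49.08
tool_pos: [0.6321, 0.0425, 0.0424]
eef_rot: [0.0, 0.752, 0.659, 0.0]
contact_force: [0.7, -0.2, -0.9]
grip_width: 0.0507
gripper_force: 48.8
```

```bash
python3 - <<'E'
from h import *
st(); print(np.round(state()["torque"],3))
P=np.load("/tmp/w4.npy")*1000
from scipy.optimize import minimize
q=P[~np.isnan(P[...,0])]; q=q[(q[:,2]<14)&(q[:,2]>1)]
a=np.radians(-7.5); c,s=np.cos(a),np.sin(a); d=q[:,:2]-[630.4,42.2]
X=d[:,0]*c+d[:,1]*s; Y=-d[:,0]*s+d[:,1]*c
k=(abs(X)<36.5)&(abs(Y)<55); q=q[k]; hi=q[:,2]>8.5
def f(v):
    a=np.radians(v[2]); c,s=np.cos(a),np.sin(a); d=q[:,:2]-v[:2]
    X=d[:,0]*c+d[:,1]*s; Y=-d[:,0]*s+d[:,1]*c
    sg=lambda t:1/(1+np.exp(-t/.7))
    return np.mean((1-sg(v[3]-abs(X))*sg(v[4]-abs(Y))-hi)**2)
b=minimize(f,[630.4,42.2,-7.5,29.5,48.5],method="Nelder-Mead",options=dict(maxiter=2000)); print(b.x.round(2),b.fun,len(q),hi.mean())
E
```

```text
t 49.08 p [0.6321 0.0425 0.0424] yaw -7.48 tilt [ 0. -0.] w 0.0507 gf 48.8 F [ 0.7 -0.2 -0.9] j [-0.5   0.7   0.54  1.77 -0.47  0.81  0.14]
[-0.014 -0.011 -0.019]
[630.57  42.13  -6.86  29.43  48.51] 0.026444341762906116 12363 0.29547844374342797
```

Call:
apply_moves --plan '[[[-0.001, 0, 0.003], [0, 0, -0.5], 0.5], [[0, 0, 0.003], [0, 0, 0], 0.5], [[0, 0, 0], [0, 0, 0], 0.5]]'

```text
time: 49.45
tool_pos: [0.6325, 0.0411, 0.0363]
eef_rot: [0.001, 0.749, 0.663, 0.0]
contact_force: [3.5, -1.4, -1.6]
grip_width: 0.0509
gripper_force: 48.6
```

```bash
python3 - <<'E'
from h import *
st(); print(np.round(state()["torque"],3))
E
```

```text
t 49.45 p [0.6325 0.0411 0.0363] yaw -7.0 tilt [ 0.001 -0.   ] w 0.0509 gf 48.6 F [ 3.5 -1.4 -1.6] j [-0.49  0.71  0.53  1.77 -0.48  0.79  0.15]
[-0.344 -0.543 -0.121]
```

Call:
apply_moves --plan '[[[0, 0.0015, 0], [0, 0, 0], 0.5], [[0, 0, 0.002], [0, 0, 0], 0.5], [[0, 0, 0], [0, 0, 0], 0.5]]'

```text
time: 49.82
tool_pos: [0.6335, 0.0419, 0.0348]
eef_rot: [-0.0, 0.749, 0.663, 0.0]
contact_force: [-1.4, 0.8, 5.5]
grip_width: 0.0512
gripper_force: 49.6
```

```bash
python3 - <<'E'
from h import *
st(); print(np.round(state()["torque"],3))
E
```

```text
t 49.83 p [0.6335 0.0419 0.0348] yaw -6.95 tilt [0.    0.001] w 0.0512 gf 49.6 F [-1.4  0.8  5.5] j [-0.49  0.71  0.53  1.77 -0.48  0.8   0.15]
[ 0.074  0.276 -0.061]
```

```bash
python3 - <<'E'
from h import *
st()
for n in("wrist","scene","side"):
    img,P,ci=cloud(n)
    if n=="wrist": cv2.imwrite("pics/w9.png",img)
    for r in silhouettes(n,"brush")[:1]:
        q=P[cv2.erode(r["pixels"].astype(np.uint8),np.ones((9,9) if n=="wrist" else (5,5)))>0]
        q=q[q[:,2]>.035]; A=np.c_[q[:,:2]-np.median(q[:,:2],0),np.ones(len(q))]; k=abs(q[:,2]-np.median(q[:,2]))<.006
        print(n,r["confidence"],np.array(r["rect"]).astype(int),"plane",np.linalg.lstsq(A[k],q[k,2],rcond=None)[0].round(4),fit(P,r["pixels"],.043,.06))
E
```

```text
t 49.83 p [0.6335 0.0419 0.0348] yaw -6.95 tilt [0.    0.001] w 0.0512 gf 49.6 F [-1.4  0.8  5.5] j [-0.49  0.71  0.53  1.77 -0.48  0.8   0.15]
wrist 0.59 [241 198 392 421] plane [-0.0087  0.0757  0.0532] (27069, 'rect', [[632.6, 43.3], [90.2, 51.9], 83.5], 'circ', [632.8, 43.4], 50.3)
scene 0.76 [310 174 358 210] plane [0.0232 0.1049 0.0502] (471, 'rect', [[632.9, 37.1], [85.8, 56.4], 81.5], 'circ', [631.5, 38.4], 48.7)
side 0.7 [360 216 388 253] plane [0.0006 0.1053 0.0483] (422, 'rect', [[630.8, 39.5], [90.6, 51.3], 82.5], 'circ', [630.9, 37.5], 47.6)
```

Call:
apply_moves --plan '[[[-0.001, -0.0015, -0.001], [0, 0, 0], 0.5], [[0, 0, 0], [0, 0, 0], 0.5], [[0, 0, 0], [0, 0, 0], 0.66], [[0, 0, 0], [0, 0, 0], 0.66], [[0, 0, 0], [0, 0, 0], 0.66], [[0, 0, -0.005], [0, 0, 0], 0.66], [[0, 0, -0.015], [0, 0, 0], 0.66], [[0, 0, -0.03], [0, 0, 0], 0.66], [[0, 0, -0.03], [0, 0, 0], 0.66], [[0, 0, 0], [0, 0, 0], 0.66], [[0, 0, 0], [0, 0, 0], 0.66]]'

```text
time: 51.5
tool_pos: [0.6316, 0.0408, 0.1156]
eef_rot: [-0.0, 0.749, 0.663, 0.0]
contact_force: [-0.7, 0.6, -0.6]
grip_width: 0.0564
gripper_force: 0.0
```

```bash
python3 - <<'E'
from h import *
st()
for n in("wrist","scene","side"):
    img,P,ci=cloud(n)
    if n=="wrist": cv2.imwrite("pics/w10.png",img)
    for r in silhouettes(n,"brush")[:1]:
        q=P[cv2.erode(r["pixels"].astype(np.uint8),np.ones((9,9) if n=="wrist" else (5,5)))>0]
        q=q[q[:,2]>.035]; A=np.c_[q[:,:2]-np.median(q[:,:2],0),np.ones(len(q))]; k=abs(q[:,2]-np.median(q[:,2]))<.006
        print(n,r["confidence"],np.array(r["rect"]).astype(int),"plane",np.linalg.lstsq(A[k],q[k,2],rcond=None)[0].round(4),fit(P,r["pixels"],.043,.06))
E
```

```text
t 51.5 p [0.6316 0.0408 0.1156] yaw -6.96 tilt [0. 0.] w 0.0564 gf 0.0 F [-0.7  0.6 -0.6] j [-0.53  0.61  0.59  1.72 -0.41  0.94  0.1 ]
wrist 0.61 [273 170 363 317] plane [-0.0008 -0.0049  0.0485] (12265, 'rect', [[631.0, 44.4], [90.3, 52.1], 82.6], 'circ', [631.1, 45.0], 49.9)
scene 0.74 [309 172 354 210] plane [0.0397 0.0082 0.0485] (682, 'rect', [[630.0, 40.0], [91.0, 53.2], 82.5], 'circ', [630.4, 40.2], 49.5)
side 0.61 [360 219 388 253] plane [0.0096 0.0304 0.0463] (373, 'rect', [[628.6, 39.6], [88.7, 51.0], 81.5], 'circ', [628.4, 37.5], 49.0)
```

View pics/w10.png

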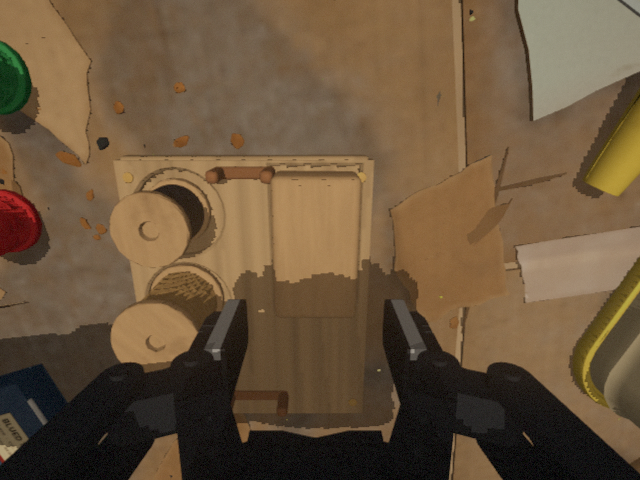

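The brush lies flat in the recess (top at 48.5 mm, as at the start) and both spools are in their wells. I retreat and make a last check.

Call:
apply_moves --plan '[[[0, 0, -0.05], [0, 0, 0], 0.66], [[-0.02, -0.04, -0.05], [0, 0, 0], 0.66], [[-0.03, -0.05, -0.04], [0, 0, 0], 0.66], [[-0.03, -0.03, 0], [0, 0, 0], 0.66], [[0, 0, 0], [0, 0, 0], 0.66], [[0, 0, 0], [0, 0, 0], 0.66]]'

```text
time: 52.55
tool_pos: [0.5123, -0.0199, 0.2472]
eef_rot: [-0.0, 0.749, 0.663, 0.0]
contact_force: [0.9, -0.2, -0.3]
grip_width: 0.0564
gripper_force: 0.0
```

```bash
python3 - <<'E'
from h import *
st()
img,P,ci=cloud("wrist"); cv2.imwrite("pics/w11.png",img)
for t,z0,z1 in [("tan_spool",.06,.072),("black_spool",.048,.06),("brush",.044,.054),("wax",.022,.04),("nail_tin",.026,.036)]:
    for r in silhouettes("wrist",t)[:2]: print(t,round(r["confidence"],2),np.array(r["rect"]).astype(int).tolist(),fit(P,r["pixels"],z0,z1))
img,P,ci=cloud("scene"); cv2.imwrite("pics/s9.png",cv2.resize(img[130:420,100:520],None,fx=1.9,fy=1.9))
E
```

```text
t 52.55 p [ 0.5123 -0.0199  0.2472] yaw -6.95 tilt [0.    0.001] w 0.0564 gf 0.0 F [ 0.9 -0.2 -0.3] j [-0.64  0.27  0.72  1.86 -0.2   1.08  0.04]
tan_spool 0.79 [301, 144, 364, 210] (2981, 'rect', [[531.2, 6.5], [52.9, 52.1], 22.7], 'circ', [531.4, 6.1], 26.6)
black_spool 0.94 [161, 80, 225, 135] (2111, 'rect', [[417.0, 77.5], [43.7, 45.2], 83.1], 'circ', [417.0, 77.4], 22.8)
black_spool 0.77 [308, 70, 364, 126] (2379, 'rect', [[539.7, 71.2], [43.9, 43.9], 83.1], 'circ', [539.5, 71.0], 22.5)
brush 0.68 [405, 60, 480, 169] (6446, 'rect', [[630.7, 44.2], [89.6, 52.2], 82.8], 'circ', [630.3, 44.2], 50.2)
wax 0.92 [307, 213, 357, 261] (1565, 'rect', [[524.6, -60.3], [47.1, 45.2], 21.5], 'circ', [524.9, -61.3], 23.9)
nail_tin 0.64 [146, 229, 240, 333] (5032, 'rect', [[377.0, -94.3], [70.1, 102.4], 11.2], 'circ', [375.4, -94.3], 60.4)
```

View pics/s9.png

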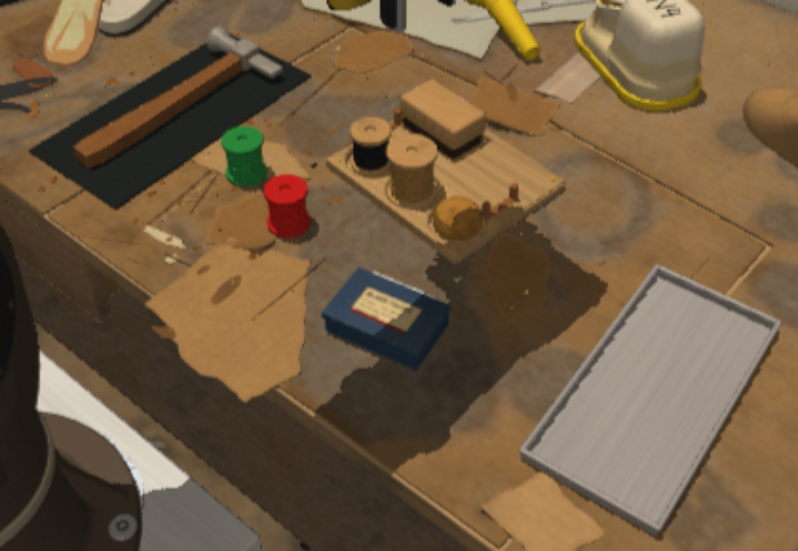

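The final picture shows the hammer on the mat with its head at the far end, both spools in their wells and the brush in its recess. The tray is empty, and the wax and tin have not moved.

```bash
python3 -c "from station import *; print(close_job())"
```

```text
the job is handed in; nothing more can be done
None
```

The job is handed in at about 53 s of the 141 s: the hammer lies straight along the middle of the mat, head at the far end, both spools are back in their own wells and the brush is back in its recess; the brush caught the recess edge on the first try (about 38 N at the wrist) and dropped its last few millimetres when released.

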